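# Push a work carrier round the bent guide into its stop and shut the keeper

### The job

Push the steel carrier along the bent bar guide, round the corner and up to the stop bridge, until its front pin clicks past the sprung catch and sits hard against the stop, then swing the keeper bar fully shut across the guide behind it. The stop is set differently for each job, so feel for it; push gently, never ramming or jamming the carrier against rails or stop, keep the carrier down in the guide, and leave everything else where it is.

Things in the scene. Friction and masses are not known exactly. Their poses are not given: they have to be found in the camera images.
- track: The guide: steel plate 360 x 410 mm, 6 mm thick, fixed on the table, with two bent round bars (12 mm, tops 18 mm above the table) forming a channel 43 mm wide. Origin: centre of the corner's arc, at table height; z up. The channel's centreline runs along +y on x = -110 mm, then right round a quarter circle of radius 110 mm about the origin, then along +x on y = 110 mm.
- corner_in (a point): Point on the channel's centreline, on the plate, where the entry straight ends and the corner begins: (-110, 0, 6) mm in the track's frame. The entry straight is 215 mm long.
- corner_out (a point): Point on the channel's centreline, on the plate, where the corner ends and the exit straight begins: (0, 110, 6) mm in the track's frame. Across the exit stands the stop bridge, 60 mm high over its screw, clamped anywhere in a 24 mm range: the carrier is home with its origin 70 to 94 mm beyond this point; where is not measured. The bridge and its catch stay beyond 70 mm.
- carrier: Loose steel carrier, 0.55 to 0.9 kg, slides with 2 to 5 N. Origin: centre of its underside, on the plate; x forward along its travel, z up. Two discs 40 mm across at x = 32 and -32 mm; 15 mm thick; deck 62 x 30 mm, top at z = 20 mm; on it a round boss at x = -32 mm (rear; 24 mm across, z = 15 to 34), a brass flange (34 mm across, to z = 31) and a pin at x = 32 mm (front; 12 mm across, to z = 42).
- catch (a joint): Sprung round-nosed plunger on the stop bridge, 36 mm above the table, entering the exit from its outer side (+y of the track). In m: 0 fully out, grows as the front pin presses it aside (about 3 to 5 mm at most), and stays pressed in 0.5 to 2 mm when the pin has passed and sits against the stop. The push rises by some 2 to 7 N while the pin passes, in the last 18 mm before home.
- keeper (a joint): Keeper bar's hinge, vertical axis at (18, 148) mm in the track's frame. In rad: 0 open, the bar lying along -x of the track beside the corner's end; grows counterclockwise seen from above; 1.57 shut against its end stop, across the channel behind the carrier. Light friction (about 1 N at the handle); stays where it is left.
- keeper_handle (a point): Top of the keeper's upright round handle pin: 12 mm across, standing free from 36 to 68 mm above the table, 70 mm from the hinge axis. The flat bar under it is 14 mm wide, 26 to 36 mm above the table, and reaches 12 mm beyond the pin.
- blank_ring: loose flat steel ring 52 mm across, 10 mm thick, on the track plate; leave alone
- pipe_stub: loose upright steel pipe stub 42 mm across, 45 mm high, on the track plate; leave alone
- hammer: hammer on the table; leave alone
- wrench: wrench on the table; leave alone
- spray_can: upright grey can, 64 mm across, 190 mm high; leave alone
- brush: brush on the table; leave alone
- bar_offcut: square steel bar offcut 110 x 30 x 30 mm; leave alone

How it is judged:
By the outcome, as a careful person would: the job done as asked, in the order asked, and still so for the second after the job is handed in, with the robot touching nothing.
It also fails if it takes over 70 s, if anything falls off the work surface, if the arm or the gripper's body presses on something with over 40 N, if the wrist force passes 120 N, or if a joint passes its speed limit or range.

### The arm

A 6-joint arm with a two-finger parallel gripper is mounted at the origin on the work surface. World frame = base frame: x ahead of the robot, y to its left, z up, the work surface at z = 0. Lengths are in mm, angles in rad, forces in N, time in s.
With the tool pointing down it reaches from about 400 to 925 mm from the base axis. Payload 12.5 kg.
Tool frame: the origin (TCP) lies midway between the tips of the shut fingers; the grasp point (between the pads) lies 19 mm behind it; x points along the fingers, y is the direction in which the jaws open and shut, and the axes are right-handed (so a half turn about x gives the same grasp; the last joint's range is limited). The gripper opens to 95 mm and grips with 3 to 60 N. Pads are 20 mm wide; open, the fingers measure 119 mm over their backs; the gripper's body (75 mm by 180 mm) begins 59 mm behind the grasp point.
Start: joints at [-1.363, 0.491, 1.559, -0, 1.092, -0.106], TCP at [192.945, -594.491, 214.661] pointing down, gripper open.
Joint ranges: [-3.1, 3.1], [-0.84, 2.19], [0.05, 2.79], [-1.13, 4.28], [0.06, 2.93], [-2.69, 2.69]. Speed limits (rad/s): [2.22, 2.22, 2.79, 3.14, 3.14, 3.14].

### API

Orientations are given as [roll, pitch, yaw] about the fixed x, y, z axes, in that order (R = Rz(yaw) Ry(pitch) Rx(roll)).
In Python, from cell import sensors, read_camera, get_calibration, order gives the robot as it stands. The module is installed in compiled form; this text tells all that it offers.
- The arm moves only by the tool servo_tool, never from a script. Its argument "steps" is text: rows parted by semicolons, each of 7 numbers parted by spaces: the shift along the tool's x, y, z in mm, then the turn, a rotation vector about the tool's x, y, z in rad, then the finger opening in mm, from 0 to 95.1. A call has exactly 8 rows; each row shifts and turns the pose as measured when the row begins, along the tool's axes as they then stand; what a row does not reach is not made up. A row lasts 1/10 s, in which the tool goes at most 50 mm and 8.59 degrees, less where a joint would pass 70% of its speed; a pose out of reach is approached as far as the arm can. A call is refused whole if a number of a shift passes 50 or a number of a turn 0.15, either way. A call with a gripper value outside its range is refused whole. The fingers move at their own pace and stop on an object; the grip force is fixed at half the most. Time passes only in rows, so rows that do not move let the fingers close, or fill a call up. It gives the time, the measured TCP pose, the force and the opening at its end, in the units of the state.
- sensors.state(): the state, without advancing time (a new reading comes with each control period).
- read_camera(name): name is "scene" or "top"; returns (picture, depth): 400x640x3 uint8, blue, green, red; 400x640 float32, mm along the optical axis (not along the pixel's ray), 0 where there is no reading.
- get_calibration(name): a dict with "mtx" (3x3 intrinsics, pixels), "R" (3x3) and "t" (3): a world point X has camera coordinates R X + t. Camera axes: x right, y down, z forward; pixel columns grow to the right and rows downward; lengths in mm; the calibration is good to about 2 mm. A picture is of the moment at which its call begins. get_calibration takes no time and is no camera call.
- order.job_done(): hands the job in, once; it reports no verdict.
The state is a dict: "t": time; "joints": joint angles; "qvel": joint speeds; "tau": joint torques, N m; "eef_pos": TCP position; "tcp_rot": TCP orientation; "ft_force": force on the tool from outside, world axes, zero at the start; "moment": the same for the moment, N m; "opening": opening from 0.0 (shut) to 1.0 (fully open).
Only numpy, scipy, OpenCV 4.12 (cv2) and the standard library are available. Lean on these libraries where they do the work, as an engineer would, in place of code of your own. Each camera call takes 0.05 s, during which the arm holds its last target.

## Working session

There is one attempt and no reset: what is moved stays moved. The work goes in short steps, Python scripts to look and compute and a tool call to move; the robot and the scene stay as the last step left them, time stands still between calls to the robot, and variables do not carry over. Pictures are saved under pics/ and viewed, and the job is handed in when it is done.

Besides the shell and the picture viewer there is one more tool, called after "Emit:" as a command line: name --argument value ..., lists and objects as JSON in quotes. servo_tool: Moves the arm, as the interface text tells. Its arguments: {"type":"object","properties":{"steps":{"type":"string"}},"required":["steps"]}

```bash
mkdir -p pics; ls
python3 - <<'E'
from cell import sensors, read_camera, get_calibration
import cv2,numpy as np
s=sensors.state();print(s)
for n in("scene","top"):
    p,d=read_camera(n);cv2.imwrite(f"pics/{n}0.png",p);np.save(f"pics/{n}0.npy",d)
    c=get_calibration(n);print(n,c)
E
```

```text
pics
{'t': 0.0, 'joints': array([-1.36256901e+00,  4.91582065e-01,  1.55944239e+00, -2.12638530e-05,
        1.09168875e+00, -1.05588026e-01]), 'qvel': array([-0.00108573,  0.00062233,  0.00072591, -0.00067073, -0.00023288,
       -0.00219094]), 'tau': array([ 7.67478869e-04, -6.12658453e+01, -2.58187544e+01,  6.92743971e-02,
        4.81568731e-02, -9.43090026e-05]), 'eef_pos': array([ 192.90560252, -594.23516441,  214.05019637]), 'tcp_rot': array([-1.65955607,  1.56967562,  1.79586174]), 'ft_force': array([ 0.10737707,  0.47740389, -0.18654458]), 'moment': array([-0.01411704, -0.02058399, -0.01961476]), 'opening': 0.9999238014150145}
scene {'mtx': array([[471.39726442,   0.        , 322.75701581],
       [  0.        , 471.39726442, 202.30394957],
       [  0.        ,   0.        ,   1.        ]]), 'R': array([[-0.70310497,  0.71105496, -0.00665144],
       [ 0.56914127,  0.55712115, -0.60472658],
       [-0.42628818, -0.42897187, -0.79640538]]), 't': array([ 379.21910252, -228.4246033 , 1552.87181264])}
top {'mtx': array([[404.72309757,   0.        , 323.46088625],
       [  0.        , 404.72309757, 199.84161985],
       [  0.        ,   0.        ,   1.        ]]), 'R': array([[-0.11610294, -0.99321704, -0.00632558],
       [-0.96821006,  0.11459579, -0.22234451],
       [ 0.22156124, -0.01969037, -0.97494764]]), 't': array([  30.05549548,  529.50378191, 1233.37239087])}
```

View pics/scene0.png

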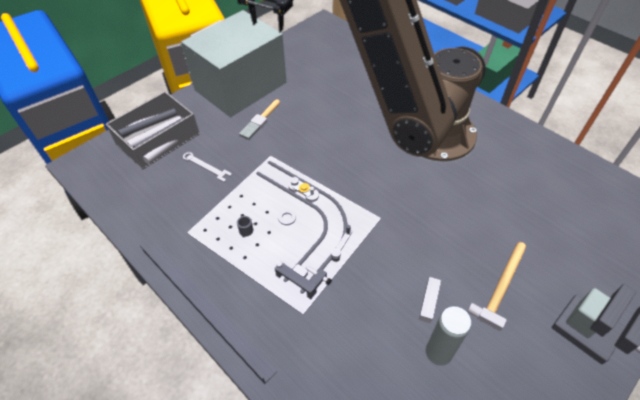

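View pics/top0.png

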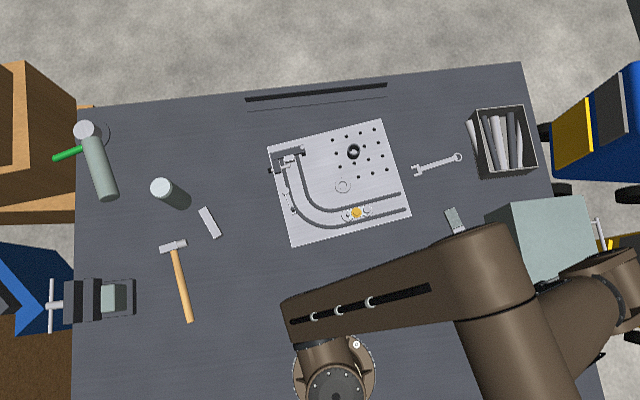

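Run:
```python
import cv2
p=cv2.imread("pics/top0.png")[110:255,260:420];cv2.imwrite("pics/topc.png",cv2.resize(p,None,fx=5,fy=4.0*5/4*0.8,interpolation=cv2.INTER_CUBIC))
p=cv2.imread("pics/scene0.png")[150:320,180:390];cv2.imwrite("pics/scenec.png",cv2.resize(p,None,fx=3.5,fy=3.5,interpolation=cv2.INTER_CUBIC))
```

```text
(no output)
```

View pics/topc.png

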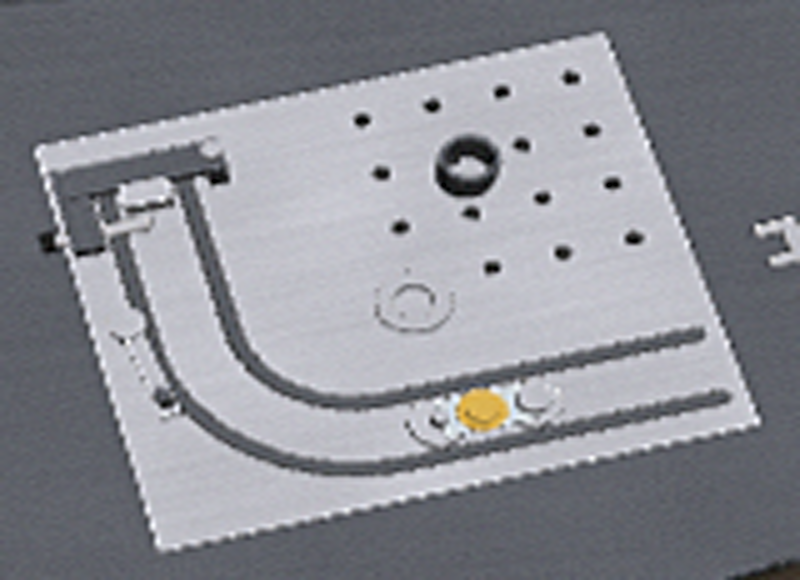

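View pics/scenec.png

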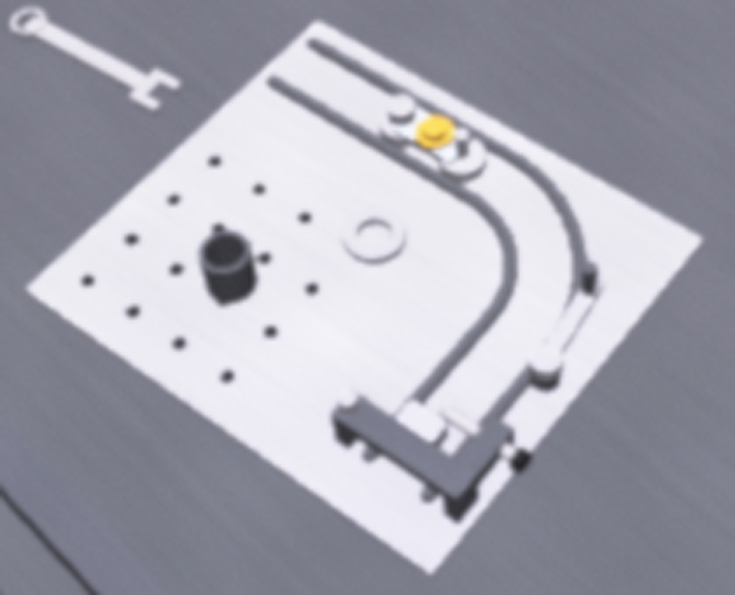

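```bash
cat > h.py <<'E'
import numpy as np,cv2
from scipy.spatial.transform import Rotation as Ro
def RT(tcp): return Ro.from_euler('xyz',tcp).as_matrix()
def proj(c,X):
    X=np.atleast_2d(X)@c['R'].T+c['t']; u=X@c['mtx'].T
    return u[:,:2]/u[:,2:]
def bp(c,u,z):
    r=np.linalg.inv(c['mtx'])@np.array([u[0],u[1],1.]);r=c['R'].T@r;o=-c['R'].T@c['t']
    return o+r*(z-o[2])/r[2]
def T(p,P): # pose (x,y,yaw), pts Nx3
    c,s=np.cos(p[2]),np.sin(p[2]);P=np.atleast_2d(P).astype(float)
    return np.c_[p[0]+c*P[:,0]-s*P[:,1],p[1]+s*P[:,0]+c*P[:,1],P[:,2]]
E
cat > fit.py <<'E'
from h import *
from cell import get_calibration
from scipy.optimize import minimize
def rail(r,z):
    y=np.arange(-205,0,4.);a=np.arange(np.pi,np.pi/2,-4/r);x=np.arange(0,50,4.)
    return np.vstack([np.c_[-r+0*y,y,z+0*y],np.c_[r*np.cos(a),r*np.sin(a),z+0*a],np.c_[x,r+0*x,z+0*x]])
R=np.vstack([rail(82.5,16),rail(137.5,16)]);W=np.vstack([rail(110,6),rail(65,6),rail(157,6)])
res={}
C={n:get_calibration(n) for n in("top","scene")}
I={n:cv2.GaussianBlur(cv2.cvtColor(cv2.imread(f"pics/{n}0.png"),6),(0,0),.8).astype(np.float32) for n in C}
def cost(p,names):
    s=0
    for n in names:
        for P,sg in((R,1),):
            u=proj(C[n],T(p,P)).astype(np.float32)
            s+=sg*np.minimum(cv2.remap(I[n],u[:,0],u[:,1],1),200).mean()
    return s
o=bp(C['top'],(260+290/5,110+290/4),6);print(o)
# initial: arc centre guess from crop
for names in (["top"],["scene"],["top","scene"]):
    best=None
    for dx in range(-60,61,15):
        for dy in range(-60,61,15):
            for yw in np.arange(-.1,.5,.1):
                c=cost((o[0]+dx,o[1]+dy,yw),names)
                if best is None or c<best[0]: best=(c,(o[0]+dx,o[1]+dy,yw))
    m=minimize(cost,best[1],args=(names,),method='Nelder-Mead',options=dict(initial_simplex=np.array(best[1])+np.array([[0,0,0],[8,0,0],[0,8,0],[0,0,.06]])))
    print(names,best,m.x,m.fun);p=m.x
for n in C:
    im=cv2.imread(f"pics/{n}0.png");k=4;im=cv2.resize(im,None,fx=k,fy=k,interpolation=cv2.INTER_CUBIC)
    for P,col in((R,(0,0,255)),(rail(110,6),(0,200,0)),([[18,148,36]],(255,0,0)),([[-52,148,68]],(255,0,255))):
        for u in proj(C[n],T(p,P)): cv2.circle(im,tuple(np.int32(np.round((u+.5)*k-.5))),2,col,-1)
    r={'top':(110,255,260,420),'scene':(150,300,180,385)}[n]
    cv2.imwrite(f"pics/fit_{n}.png",im[r[0]*k:r[1]*k,r[2]*k:r[3]*k][:600,:800])
E
python3 fit.py
```

```text
[603.18976297 -21.79050665   6.        ]
['top'] (np.float32(116.97672), (np.float64(588.1897629653154), np.float64(-51.79050665170114), np.float64(0.1))) [ 5.82778237e+02 -6.18899000e+01  1.46943272e-01] 96.10295104980469
['scene'] (np.float32(152.83124), (np.float64(543.1897629653154), np.float64(38.20949334829886), np.float64(-0.1))) [5.21699564e+02 1.76246049e+02 7.57501955e-02] 136.95240783691406
['top', 'scene'] (np.float32(271.5774), (np.float64(588.1897629653154), np.float64(-51.79050665170114), np.float64(0.1))) [ 5.84976494e+02 -6.00592179e+01  1.47603764e-01] 247.65902709960938
```

View pics/fit_top.png

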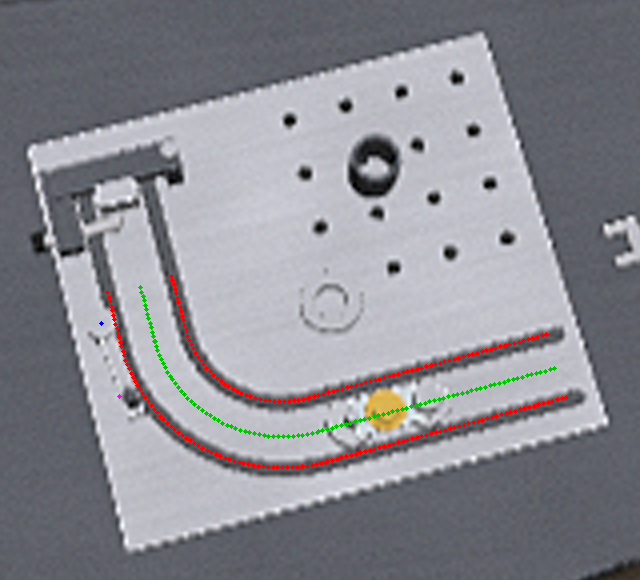

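View pics/fit_scene.png

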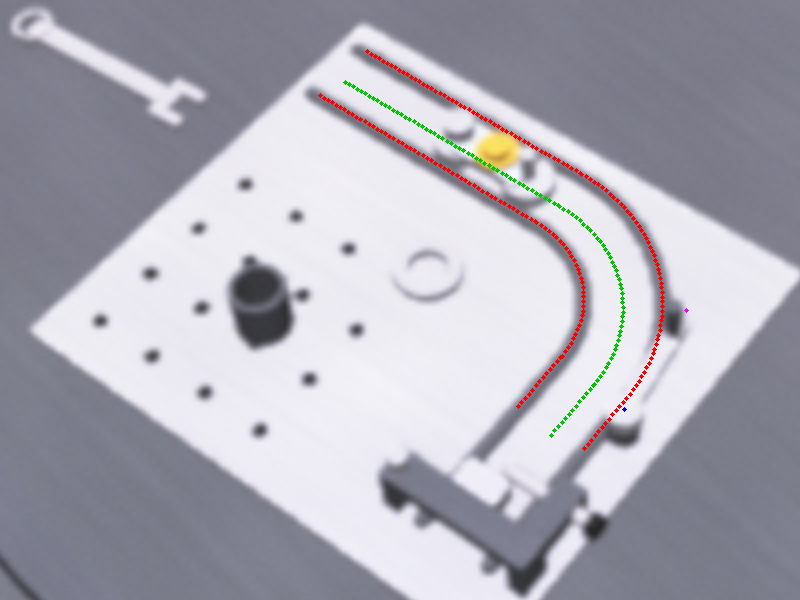

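```bash
cat > fit2.py <<'E'
from h import *
from cell import get_calibration
from scipy.optimize import minimize
def rail(r,z,y0=-213):
    y=np.arange(y0,0,3.);a=np.arange(np.pi,np.pi/2,-3/r);x=np.arange(0,55,3.)
    return np.vstack([np.c_[-r+0*y,y,z+0*y],np.c_[r*np.cos(a),r*np.sin(a),z+0*a],np.c_[x,r+0*x,z+0*x]])
R=np.vstack([rail(r+d,12) for r in(82.5,137.5) for d in(-4,-2,0,2,4)])
W=np.vstack([rail(r+d,z) for r,z in((82.5,10),(137.5,10)) for d in(-10,10)])
ends=np.array([[s*1.,-224-k,8] for s in(-82.5,-137.5) for k in (0,3)])
C={n:get_calibration(n) for n in("top","scene")}
I={n:cv2.GaussianBlur(cv2.cvtColor(cv2.imread(f"pics/{n}0.png"),6),(0,0),.6).astype(np.float32) for n in C}
def samp(n,P,p):
    u=proj(C[n],T(p,P)).astype(np.float32); return np.clip(cv2.remap(I[n],u[:,0],u[:,1],1)[:,0],60,190)
def cost(p,names):
    return sum(samp(n,R,p).mean()-.7*samp(n,W,p).mean()-.06*samp(n,ends,p).mean() for n in names)
if __name__=="__main__":
    p0=np.array([584,-60,.147])
    for names in (["top"],["scene"],["top","scene"]):
        b=None
        for dx in(-8,0,8):
            for dy in (-8,0,8):
                q=p0+[dx,dy,0]
                m=minimize(cost,q,args=(names,),method='Nelder-Mead',options=dict(initial_simplex=q+np.array([[0,0,0],[6,0,0],[0,6,0],[0,0,.05]])))
                if b is None or m.fun<b.fun:b=m
        print(names,b.x,b.fun);p=b.x
        for n in names:
            im=cv2.imread(f"pics/{n}0.png");k=4;im=cv2.resize(im,None,fx=k,fy=k,interpolation=cv2.INTER_CUBIC)
            for P,col in((np.vstack([rail(82.5,12,-215),rail(137.5,12,-215)]),(0,0,255)),([[18,148,36]],(255,0,0)),([[-52,148,68]],(255,0,255)),([[-52,148,36]],(255,0,255))):
                for u in proj(C[n],T(p,P)): cv2.circle(im,tuple(np.int32(np.round((u+.5)*k-.5))),1,col,-1)
            r={'top':(110,255,260,420),'scene':(150,300,180,385)}[n]
            cv2.imwrite(f"pics/f2_{n}{len(names)}.png",im[r[0]*k:r[1]*k,r[2]*k:r[3]*k][:600,:800])
E
python3 fit2.py
```

```text
['top'] [ 5.84062603e+02 -6.07707324e+01  1.45275486e-01] -38.4826545715332
['scene'] [ 5.85299864e+02 -5.91321302e+01  1.45168838e-01] 4.220010757446289
['top', 'scene'] [ 5.84372280e+02 -6.03652164e+01  1.45647186e-01] -33.09812927246094
```

View pics/f2_top2.png

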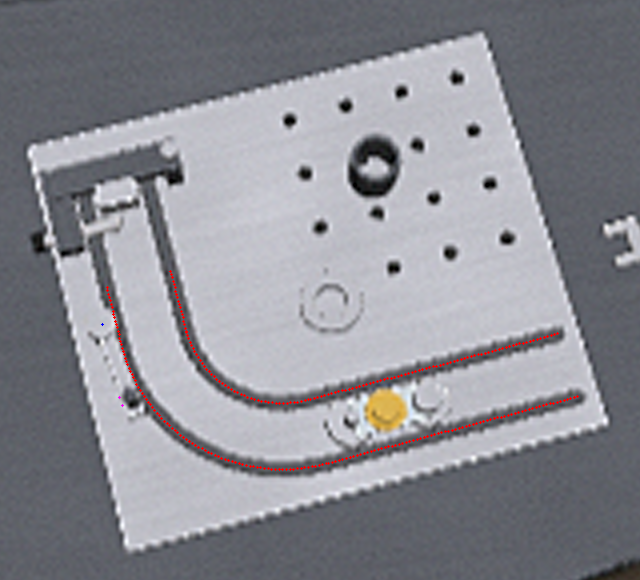

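View pics/f2_scene2.png

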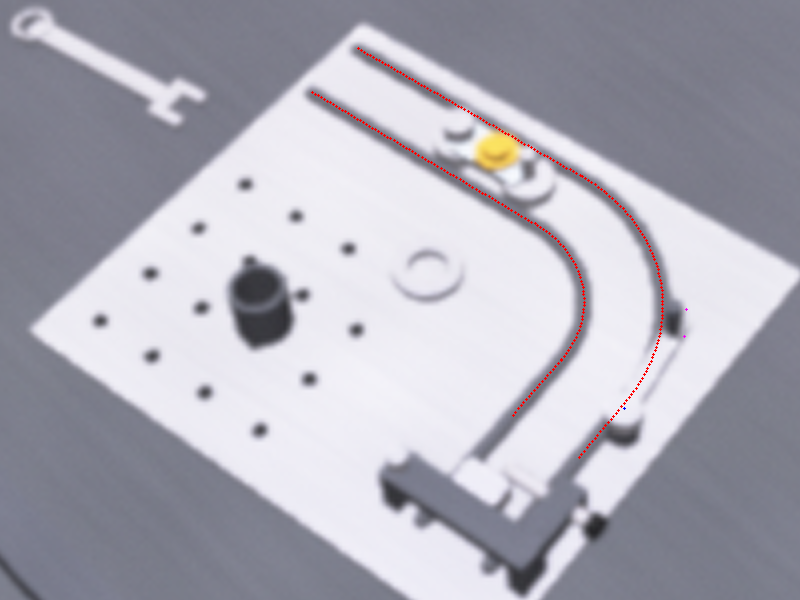

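Run:
```python
from h import *
from cell import get_calibration,sensors
p=np.array([584.6,-60.2,.1454])
def inv(X): d=X[:2]-p[:2];c,s=np.cos(p[2]),np.sin(p[2]);return np.array([c*d[0]+s*d[1],-s*d[0]+c*d[1]])
for n in("top","scene"):
    c=get_calibration(n);im=cv2.cvtColor(cv2.imread(f"pics/{n}0.png"),cv2.COLOR_BGR2HSV)
    m=((im[...,0]>12)&(im[...,0]<30)&(im[...,1]>110)).astype(np.uint8)
    r={'top':(180,240,300,410),'scene':(160,220,270,340)}[n]
    mm=m*0;mm[r[0]:r[1],r[2]:r[3]]=m[r[0]:r[1],r[2]:r[3]]
    v,u=np.nonzero(mm);X=bp(c,(u.mean(),v.mean()),36);print(n,len(u),u.mean(),v.mean(),X,inv(X))
    im=cv2.imread(f"pics/{n}0.png")
    crop=im[r[0]:r[1],r[2]:r[3]];cv2.imwrite(f"pics/car_{n}.png",cv2.resize(crop,None,fx=7,fy=7,interpolation=cv2.INTER_CUBIC))
    for q in((-110,-135),(-110,-103)): pass
print(RT(sensors.state()['tcp_rot']).round(3))
```

```text
top 74 355.94594594594594 212.0810810810811 [ 482.15236288 -132.00934822   36.        ] [-111.77094138  -56.20816227]
scene 69 303.71014492753625 187.43478260869566 [ 488.63570016 -127.69756183   36.        ] [-104.73128902  -52.88123293]
[[-0.     0.309 -0.951]
 [ 0.001 -0.951 -0.309]
 [-1.    -0.001 -0.   ]]
```

View pics/car_top.png

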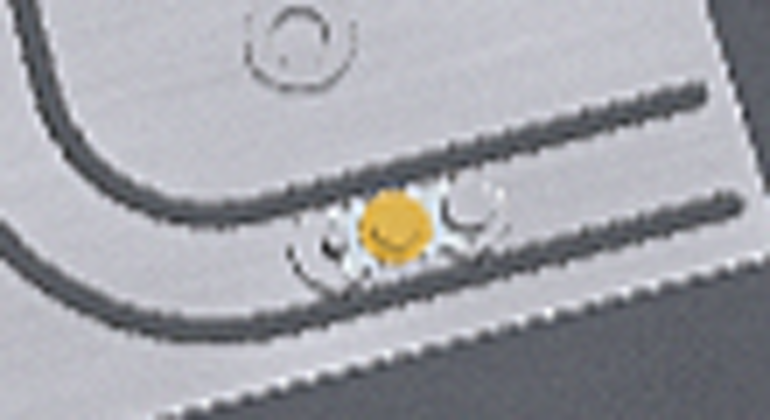

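View pics/car_scene.png

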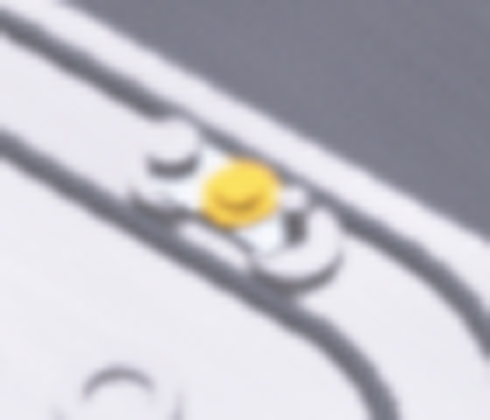

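```bash
cat >> h.py <<'E'
P=np.array([584.6,-60.2,.1454])
def state():
    from cell import sensors
    return sensors.state()
def wrap(a): return (a+np.pi)%(2*np.pi)-np.pi
def cur(s=None):
    """track x,y, z, heading(push dir=-tool z) in track frame"""
    s=s or state();R=RT(s['tcp_rot']);d=s['eef_pos'][:2]-P[:2];c,sn=np.cos(P[2]),np.sin(P[2])
    h=np.arctan2(-R[1,2],-R[0,2])-P[2]
    return np.array([c*d[0]+sn*d[1],-sn*d[0]+c*d[1],s['eef_pos'][2],wrap(h)]),R
def rows(wps,op=0.0):
    """wps list of [x,y,z,h] (track) ; returns rows tool frame from current pose"""
    c,R=cur();out=[]
    tilt=R[:,0]
    for i,w in enumerate(wps):
        w=np.array(w,float);d=w[:3]-c[:3];h=c[3]
        f=np.array([np.cos(h),np.sin(h)]);l=np.array([-np.sin(h),np.cos(h)])
        # tool x down, tool z=-f, tool y = z×x : (-f)x(-zhat)= f x zhat = (f.y,-f.x)= -l
        out.append((-d[2],-(d[:2]@l),-(d[:2]@f),-wrap(w[3]-h)));c=w
    print('; '.join(f"{a:.1f} {b:.1f} {cc:.1f} {r:.3f} 0 0 {op:g}" for a,b,cc,r in out))
def interp(a,b,n):
    a=np.array(a,float);b=np.array(b,float);dh=wrap(b[3]-a[3])
    o=[]
    for i in range(1,n+1):
        v=a+(b-a)*i/n;v[3]=a[3]+dh*i/n;o.append(v)
    return o
def show():
    s=state();c,R=cur(s)
    print('t',round(s['t'],2),'track',c.round(2),'F',s['ft_force'].round(2),'tooldown',R[:,0].round(4),'q',s['joints'].round(2),'op',round(s['opening'],3))
    hd=c[3]+P[2];print('Fpush',round(-(s['ft_force'][0]*np.cos(hd)+s['ft_force'][1]*np.sin(hd)),2))
E
python3 - <<'E'
from h import *
show();c,_=cur()
w=interp(c,[-110,-123,120,np.pi/2],14)
rows(w[:8]);rows_=w
rows(w)
E
```

```text
t 0.1 track [-4.6495e+02 -4.7169e+02  2.1412e+02  1.7000e-01] F [-0.21 -0.01  0.04] tooldown [-2.e-04  9.e-04 -1.e+00] q [-1.36  0.49  1.56 -0.    1.09 -0.11] op 0.999
Fpush 0.2
6.7 -20.3 -29.2 -0.100 0 0 0; 6.7 -17.3 -31.1 -0.100 0 0 0; 6.7 -14.1 -32.6 -0.100 0 0 0; 6.7 -10.8 -33.9 -0.100 0 0 0; 6.7 -7.3 -34.8 -0.100 0 0 0; 6.7 -3.8 -35.3 -0.100 0 0 0; 6.7 -0.3 -35.5 -0.100 0 0 0; 6.7 3.3 -35.4 -0.100 0 0 0
6.7 -20.3 -29.2 -0.100 0 0 0; 6.7 -17.3 -31.1 -0.100 0 0 0; 6.7 -14.1 -32.6 -0.100 0 0 0; 6.7 -10.8 -33.9 -0.100 0 0 0; 6.7 -7.3 -34.8 -0.100 0 0 0; 6.7 -3.8 -35.3 -0.100 0 0 0; 6.7 -0.3 -35.5 -0.100 0 0 0; 6.7 3.3 -35.4 -0.100 0 0 0; 6.7 6.8 -34.9 -0.100 0 0 0; 6.7 10.3 -34.0 -0.100 0 0 0; 6.7 13.6 -32.8 -0.100 0 0 0; 6.7 16.8 -31.3 -0.100 0 0 0; 6.7 19.9 -29.5 -0.100 0 0 0; 6.7 22.7 -27.3 -0.100 0 0 0
```

Run:
```python
from h import *
from cell import get_calibration
for n,pts in(("top",[(500,210),(560,210),(530,240),(450,218),(355,150),(410,160)]),("scene",[(235,45),(190,50),(240,65),(285,45),(235,110)])):
    c=get_calibration(n);d=np.load(f"pics/{n}0.npy")
    for u in pts:
        z=d[u[1],u[0]];X=c['R'].T@(np.linalg.inv(c['mtx'])@np.array([u[0],u[1],1])*z-c['t']);print(n,u,X.round(0))
    print(proj(c,[[193,-594,214],[300,-500,200],[490,-180,120]]))
```

```text
top (500, 210) [ 420. -551.  131.]
top (560, 210) [ 390. -686.  200.]
top (530, 240) [ 317. -583.  201.]
top (450, 218) [ 430. -436.   17.]
top (355, 150) [ 702. -161.    7.]
top (410, 160) [ 647. -343.   -0.]
[[547.07484332 284.96754369]
 [501.57593622 249.68294298]
 [373.268524   202.40217924]]
scene (235, 45) [ 322. -611.  200.]
scene (190, 50) [ 434. -703.  193.]
scene (240, 65) [ 353. -554.  169.]
scene (285, 45) [  23. -719.    2.]
scene (235, 110) [ 407. -550.   17.]
[[268.10739763  26.80155056]
 [262.7029396   56.7029164 ]
 [289.29841464 158.78043741]]
```

Run:
```python
from h import *
c,_=cur()
a=[c[0]+5,c[1]+60,250,c[3]+.2];b=[-110,-123,240,np.pi/2]
w=interp(c,a,2)+interp(a,b,12)
rows(w)
```

```text
-17.9 -29.2 -7.5 -0.100 0 0 0; -17.9 -28.3 -10.4 -0.100 0 0 0; 0.8 -11.9 -35.9 -0.100 0 0 0; 0.8 -8.3 -36.9 -0.100 0 0 0; 0.8 -4.6 -37.5 -0.100 0 0 0; 0.8 -0.8 -37.8 -0.100 0 0 0; 0.8 3.0 -37.7 -0.100 0 0 0; 0.8 6.8 -37.2 -0.100 0 0 0; 0.8 10.4 -36.3 -0.100 0 0 0; 0.8 14.0 -35.1 -0.100 0 0 0; 0.8 17.5 -33.5 -0.100 0 0 0; 0.8 20.7 -31.6 -0.100 0 0 0; 0.8 23.8 -29.4 -0.100 0 0 0; 0.8 26.6 -26.9 -0.100 0 0 0
```

Emit:
servo_tool --steps "-18 -29 -7.5 -0.1 0 0 0; -18 -28 -10.5 -0.1 0 0 0; 0 -12 -36 -0.1 0 0 0; 0 -8 -37 -0.1 0 0 0; 0 -4.5 -37.5 -0.1 0 0 0; 0 -1 -38 -0.1 0 0 0; 0 3 -37.5 -0.1 0 0 0; 0 7 -37 -0.1 0 0 0"

```text
t: 0.9
eef_pos: [341.0, -358.3, 249.0]
tcp_rot: [-2.414, 1.565, 1.865]
ft_force: [0.5, -0.3, -0.3]
opening: 0.384
```

Run:
```python
from h import *
show();c,_=cur()
b=[-110,-123,200,np.pi/2]
rows(interp(c,b,8))
```

```text
t 0.9 track [-284.23 -259.69  249.01    0.99] F [ 0.46 -0.28 -0.27] tooldown [-0.0016  0.0053 -1.    ] q [-0.94  0.27  1.82  0.    1.06 -0.51] op 0.384
Fpush 0.06
6.1 8.9 -26.2 -0.072 0 0 0; 6.1 10.7 -25.5 -0.072 0 0 0; 6.1 12.6 -24.7 -0.072 0 0 0; 6.1 14.3 -23.7 -0.072 0 0 0; 6.1 16.0 -22.6 -0.072 0 0 0; 6.1 17.6 -21.4 -0.072 0 0 0; 6.1 19.1 -20.1 -0.072 0 0 0; 6.1 20.5 -18.6 -0.072 0 0 0
```

Emit:
servo_tool --steps "6 9 -26 -0.072 0 0 0; 6 10.5 -25.5 -0.072 0 0 0; 6 12.5 -24.5 -0.072 0 0 0; 6 14.5 -23.5 -0.072 0 0 0; 6 16 -22.5 -0.072 0 0 0; 6 17.5 -21.5 -0.072 0 0 0; 6 19 -20 -0.072 0 0 0; 6 20.5 -18.5 -0.072 0 0 0"

```text
t: 1.7
eef_pos: [497.0, -187.2, 199.5]
tcp_rot: [-2.889, 1.564, 1.993]
ft_force: [-0.9, -0.1, -0.2]
opening: 0.004
```

Run:
```python
from h import *
show();c,_=cur()
b=[-110,-123,45,np.pi/2]
rows(interp(c,b,8))
```

```text
t 1.7 track [-105.03 -112.95  199.53    1.6 ] F [-0.91 -0.15 -0.18] tooldown [-0.0026  0.0057 -1.    ] q [-0.49  0.38  1.8   0.    0.97 -0.66] op 0.004
Fpush -0.01
19.3 -0.7 1.2 0.003 0 0 0; 19.3 -0.6 1.2 0.003 0 0 0; 19.3 -0.6 1.2 0.003 0 0 0; 19.3 -0.6 1.2 0.003 0 0 0; 19.3 -0.6 1.2 0.003 0 0 0; 19.3 -0.6 1.3 0.003 0 0 0; 19.3 -0.6 1.3 0.003 0 0 0; 19.3 -0.6 1.3 0.003 0 0 0
```

Emit:
servo_tool --steps "18 -0.6 1.5 0.003 0 0 0; 18 -0.6 1.5 0.003 0 0 0; 18 -0.6 1.5 0.003 0 0 0; 18 -0.6 1.5 0.003 0 0 0; 18 -0.6 1.5 0.003 0 0 0; 18 -0.6 1.5 0.003 0 0 0; 18 -0.6 1.5 0.003 0 0 0; 0 0 0 0 0 0 0"

```text
t: 2.5
eef_pos: [495.6, -193.7, 66.7]
tcp_rot: [-2.707, 1.562, 2.162]
ft_force: [-1.1, 0.6, 0.1]
opening: 0.009
```

```bash
cat >> h.py <<'E'
def tiltfix():
    _,R=cur();v=R.T@np.cross(R[:,0],[0,0,-1]);print('tilt rotvec tool',v.round(4))
def snap(tag):
    from cell import read_camera
    for n,r in(("top",(110,255,260,420)),("scene",(150,300,180,385))):
        p,d=read_camera(n);cv2.imwrite(f"pics/{n}_{tag}.png",p)
        cv2.imwrite(f"pics/{n}_{tag}c.png",cv2.resize(p[r[0]:r[1],r[2]:r[3]],None,fx=3.9,fy=3.9,interpolation=cv2.INTER_CUBIC))
E
python3 - <<'E'
from h import *
snap("a");show();tiltfix()
E
```

```text
t 2.6 track [-106.5  -119.64   68.71    1.58] F [-0.44  0.62  0.32] tooldown [-0.0025  0.0062 -1.    ] q [-0.5   0.56  1.92  0.01  0.66 -0.66] op 0.004
Fpush -0.68
tilt rotvec tool [ 0.     -0.0065  0.0015]
```

View pics/scene_ac.png

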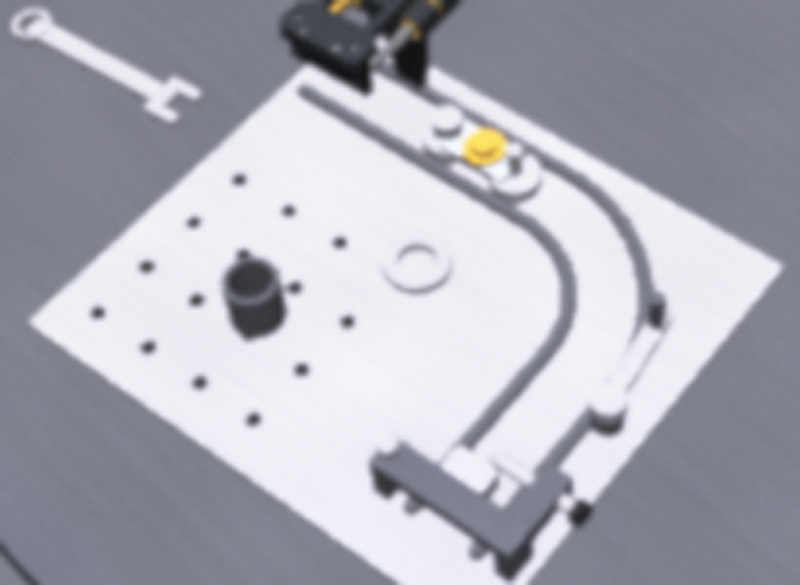

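Run:
```python
from h import *
from cell import get_calibration
c=get_calibration("scene");s=state();R=RT(s['tcp_rot'])
u=(proj(c,s['eef_pos'])[0]);print(u,(u-[180,150])*3.9)
im=cv2.imread("pics/scene_a.png")[90:200,240:340];cv2.imwrite("pics/z.png",cv2.resize(im,None,fx=5,fy=5,interpolation=cv2.INTER_CUBIC));print((u-[240,90])*5)
```

```text
[285.47593136 169.45488392] [411.3561323  75.8740473]
[227.3796568  397.27441962]
```

View pics/z.png

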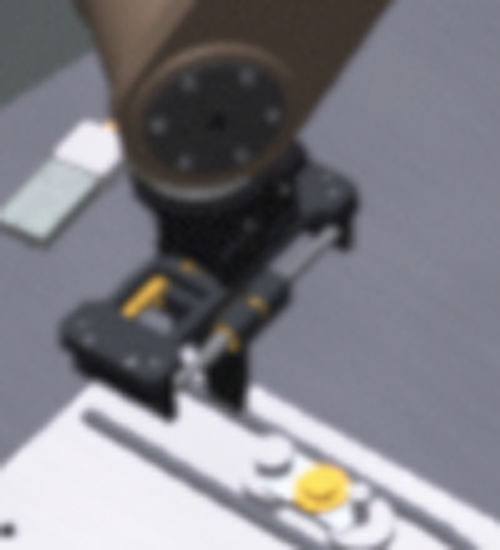

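Run:
```python
from h import *
show();c,_=cur()
w=interp(c,[-110,-121,25,np.pi/2],6);rows(w)
```

```text
t 2.6 track [-106.5  -119.64   68.71    1.58] F [-0.44  0.62  0.32] tooldown [-0.0025  0.0062 -1.    ] q [-0.5   0.56  1.92  0.01  0.66 -0.66] op 0.004
Fpush -0.68
7.3 -0.6 0.2 0.002 0 0 0; 7.3 -0.6 0.2 0.002 0 0 0; 7.3 -0.6 0.2 0.002 0 0 0; 7.3 -0.6 0.2 0.002 0 0 0; 7.3 -0.6 0.2 0.002 0 0 0; 7.3 -0.6 0.2 0.002 0 0 0
```

Emit:
servo_tool --steps "7 -0.6 0.2 0.002 -0.002 0 0; 7 -0.6 0.2 0.002 -0.002 0.001 0; 7 -0.6 0.2 0.002 -0.002 0 0; 7 -0.6 0.2 0.002 0 0 0; 6.5 -0.6 0.2 0.002 0 0 0; 5 -0.6 0.2 0 0 0 0; 2 0 0 0 0 0 0; 0 0 0 0 0 0 0"

```text
t: 3.4
eef_pos: [493.9, -196.1, 26.0]
tcp_rot: [0.842, 1.567, -0.583]
ft_force: [-0.9, 0.6, -0.2]
opening: 0.006
```

Run:
```python
from h import *
show();tiltfix()
```

```text
t 3.4 track [-109.41 -121.34   25.97    1.57] F [-0.92  0.61 -0.22] tooldown [ 0.0028 -0.0018 -1.    ] q [-0.5   0.63  1.96 -0.    0.55 -0.65] op 0.006
Fpush -0.73
tilt rotvec tool [ 0.      0.0022 -0.0025]
```

Emit:
servo_tool --steps "0.5 0 -1.5 0 0.002 -0.002 0; 0.5 0 -1.5 0 0 0 0; 0 0 -1.5 0 0 0 0; 0 0 -1.5 0 0 0 0; 0 0 -1.5 0 0 0 0; 0 0 -1.5 0 0 0 0; 0 0 -1.5 0 0 0 0; 0 0 -1.5 0 0 0 0"

```text
t: 4.2
eef_pos: [493.0, -184.3, 25.6]
tcp_rot: [0.836, 1.567, -0.589]
ft_force: [1.0, -2.5, -1.6]
opening: 0.005
```

Run:
```python
from h import *
show();tiltfix()
```

```text
t 4.2 track [-108.64 -109.47   25.63    1.57] F [ 0.99 -2.51 -1.56] tooldown [ 0.0029 -0.0019 -1.    ] q [-0.48  0.63  1.97 -0.    0.54 -0.63] op 0.005
Fpush 2.63
tilt rotvec tool [ 0.      0.0023 -0.0025]
```

```bash
cat >> h.py <<'E'
D=22.0
def path(s):  # s=arc length of boss centre, 0 at corner_in ; returns tcp x,y,h
    L=110*np.pi/2
    if s<0: B=(-110,s);h=np.pi/2
    elif s<L: a=np.pi-s/110;B=(110*np.cos(a),110*np.sin(a));h=a-np.pi/2
    else: B=(s-L,110);h=0.
    return np.array([B[0]-D*np.cos(h),B[1]-D*np.sin(h),h])
def s_now():
    c,_=cur();S=np.arange(-120,300,.1)
    X=np.array([path(s) for s in S]);d=np.hypot(X[:,0]-c[0],X[:,1]-c[1]);i=d.argmin();return S[i],d[i]
def push(ds,n=8,z=24.5):
    s,d=s_now();print('s',round(s,1),'off',round(d,2));
    ds=np.atleast_1d(ds);ds=np.repeat(ds,n) if len(ds)==1 else ds
    rows([[*path(s+t)[:2],z,path(s+t)[2]] for t in np.cumsum(ds)])
E
python3 - <<'E'
from h import *
push(4)
E
```

```text
s -87.5 off 1.36
1.1 -1.4 -4.0 0.001 0 0 0; -0.0 -0.0 -4.0 -0.000 0 0 0; -0.0 -0.0 -4.0 -0.000 0 0 0; -0.0 -0.0 -4.0 -0.000 0 0 0; -0.0 -0.0 -4.0 -0.000 0 0 0; -0.0 -0.0 -4.0 -0.000 0 0 0; -0.0 -0.0 -4.0 -0.000 0 0 0; -0.0 -0.0 -4.0 -0.000 0 0 0
```

Emit:
servo_tool --steps "0.5 -0.2 -3 0 0 0 0; 0.2 -0.2 -4 0 0 0 0; 0 -0.2 -4 0 0 0 0; 0 -0.2 -4 0 0 0 0; 0 -0.2 -4 0 0 0 0; 0 -0.2 -4 0 0 0 0; 0 -0.2 -4 0 0 0 0; 0 -0.2 -4 0 0 0 0"

```text
t: 5.0
eef_pos: [487.2, -152.0, 25.4]
tcp_rot: [0.845, 1.564, -0.579]
ft_force: [0.2, -3.2, 0.8]
opening: 0.007
```

Run:
```python
from h import *
show();push(4.5)
```

```text
t 5.0 track [-109.63  -76.77   25.42    1.57] F [ 0.2  -3.24  0.85] tooldown [ 0.0053 -0.0035 -1.    ] q [-0.43  0.62  2.01 -0.    0.51 -0.58] op 0.007
Fpush 3.24
s -54.8 off 0.37
0.9 -0.4 -4.5 0.001 0 0 0; -0.0 -0.0 -4.5 -0.000 0 0 0; -0.0 -0.0 -4.5 -0.000 0 0 0; -0.0 -0.0 -4.5 -0.000 0 0 0; -0.0 -0.0 -4.5 -0.000 0 0 0; -0.0 -0.0 -4.5 -0.000 0 0 0; -0.0 -0.0 -4.5 -0.000 0 0 0; -0.0 -0.0 -4.5 -0.000 0 0 0
```

Emit:
servo_tool --steps "0.4 -0.1 -4 0 0.002 -0.003 0; 0.2 0 -4 0 0.001 -0.001 0; 0 0 -4 0 0 0 0; 0 0 -4 0 0 0 0; 0 0 -4 0 0 0 0; 0 0 -4 0 0 0 0; 0 0 -4 0 0 0 0; 0 0 -4 0 0 0 0"

```text
t: 5.8
eef_pos: [482.5, -118.0, 25.1]
tcp_rot: [0.685, 1.568, -0.74]
ft_force: [0.9, -5.1, 1.8]
opening: 0.004
```

Run:
```python
from h import *
show();tiltfix();push(4)
```

```text
t 5.8 track [-109.37  -42.39   25.1     1.57] F [ 0.93 -5.13  1.85] tooldown [ 0.0019 -0.0017 -1.    ] q [-0.37  0.61  2.04 -0.    0.49 -0.52] op 0.004
Fpush 5.21
tilt rotvec tool [ 0.      0.002  -0.0016]
s -20.4 off 0.63
0.6 -0.6 -4.0 0.001 0 0 0; -0.0 -0.0 -4.0 -0.000 0 0 0; -0.0 -0.0 -4.0 -0.000 0 0 0; -0.0 -0.0 -4.0 -0.000 0 0 0; -0.0 -0.0 -4.0 -0.000 0 0 0; -0.0 -0.7 -4.0 0.033 0 0 0; -0.0 -0.7 -4.0 0.036 0 0 0; -0.0 -0.7 -4.0 0.036 0 0 0
```

Emit:
servo_tool --steps "0.2 -0.1 -4 0 0.002 -0.002 0; 0 -0.1 -4 0 0 0 0; 0 -0.1 -4 0 0 0 0; 0 -0.1 -4 0 0 0 0; 0 -0.1 -4 0 0 0 0; 0 -0.7 -4 0.033 0 0 0; 0 -0.7 -4 0.036 0 0 0; 0 -0.7 -4 0.036 0 0 0"

```text
t: 6.6
eef_pos: [474.3, -84.6, 25.0]
tcp_rot: [-1.409, 1.569, -2.941]
ft_force: [0.0, -6.5, 2.3]
opening: 0.003
```

Run:
```python
from h import *
show();tiltfix();push(4)
```

```text
t 6.6 track [-112.7    -8.16   24.96    1.46] F [ 0.03 -6.48  2.31] tooldown [-2.1e-03 -4.0e-04 -1.0e+00] q [-0.31  0.6   2.07 -0.    0.47 -0.35] op 0.003
Fpush 6.48
tilt rotvec tool [0.     0.0003 0.0021]
s 13.8 off 0.82
0.5 0.1 -4.2 0.055 0 0 0; -0.0 -0.7 -4.0 0.036 0 0 0; -0.0 -0.7 -4.0 0.036 0 0 0; -0.0 -0.7 -4.0 0.036 0 0 0; -0.0 -0.7 -4.0 0.036 0 0 0; -0.0 -0.7 -4.0 0.036 0 0 0; -0.0 -0.7 -4.0 0.036 0 0 0; -0.0 -0.7 -4.0 0.036 0 0 0
```

Emit:
servo_tool --steps "0.2 -0.2 -4 0.05 0 0.002 0; 0 -0.7 -4 0.037 0 0 0; 0 -0.7 -4 0.037 0 0 0; 0 -0.7 -4 0.037 0 0 0; 0 -0.7 -4 0.037 0 0 0; 0 -0.7 -4 0.037 0 0 0; 0 -0.7 -4 0.037 0 0 0; 0 -0.7 -4 0.037 0 0 0"

```text
t: 7.4
eef_pos: [468.7, -49.6, 24.7]
tcp_rot: [-1.384, 1.564, 3.044]
ft_force: [-2.3, -5.7, 3.4]
opening: 0.007
```

Run:
```python
from h import *
show();tiltfix();push(4);snap("b")
```

```text
t 7.4 track [-113.17   27.3    24.72    1.14] F [-2.28 -5.72  3.42] tooldown [-7.2e-03  7.0e-04 -1.0e+00] q [-0.25  0.59  2.1  -0.    0.46  0.04] op 0.007
Fpush 6.13
tilt rotvec tool [0.     0.0013 0.0071]
s 47.7 off 4.24
0.2 3.5 -4.8 0.041 0 0 0; -0.0 -0.7 -4.0 0.036 0 0 0; -0.0 -0.7 -4.0 0.036 0 0 0; -0.0 -0.7 -4.0 0.036 0 0 0; -0.0 -0.7 -4.0 0.036 0 0 0; -0.0 -0.7 -4.0 0.036 0 0 0; -0.0 -0.7 -4.0 0.036 0 0 0; -0.0 -0.7 -4.0 0.036 0 0 0
```

View pics/scene_bc.png

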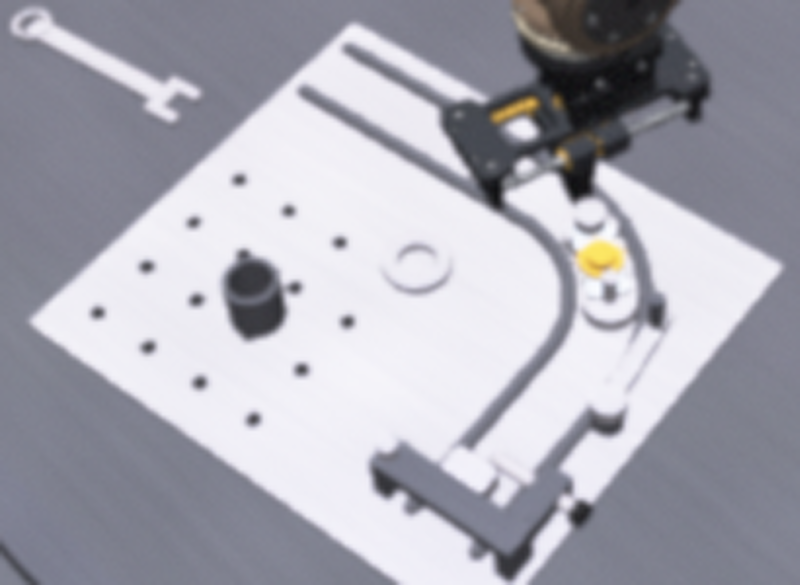

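Emit:
servo_tool --steps "0.1 0.4 -4.3 0.04 0 0.004 0; 0 0.3 -4 0.037 0 0.003 0; 0 0.1 -4 0.037 0 0 0; 0 0.1 -4 0.037 0 0 0; 0 0.1 -4 0.037 0 0 0; 0 0.1 -4 0.037 0 0 0; 0 0 -4 0.037 0 0 0; 0 0 -4 0.037 0 0 0"

```text
t: 8.3
eef_pos: [475.5, -18.8, 23.5]
tcp_rot: [-1.042, 1.555, 3.086]
ft_force: [-3.7, -8.2, 4.8]
opening: 0.009
```

Run:
```python
from h import *
show();tiltfix();push(4)
```

```text
t 8.3 track [-101.91   56.75   23.49    0.84] F [-3.65 -8.17  4.8 ] tooldown [-1.620e-02  9.000e-04 -9.999e-01] q [-0.18  0.6   2.08 -0.    0.48  0.41] op 0.009
Fpush 8.83
tilt rotvec tool [0.     0.0082 0.0141]
s 77.6 off 4.46
-1.0 3.5 -5.0 0.013 0 0 0; -0.0 -0.7 -4.0 0.036 0 0 0; -0.0 -0.7 -4.0 0.036 0 0 0; -0.0 -0.7 -4.0 0.036 0 0 0; -0.0 -0.7 -4.0 0.036 0 0 0; -0.0 -0.7 -4.0 0.036 0 0 0; -0.0 -0.7 -4.0 0.036 0 0 0; -0.0 -0.7 -4.0 0.036 0 0 0
```

Emit:
servo_tool --steps "-0.8 0.6 -3.5 0.025 0.004 0.007 0; -0.6 0.6 -3.5 0.03 0.003 0.005 0; -0.4 0.5 -3.5 0.032 0.002 0.003 0; -0.2 0.5 -3.5 0.032 0 0.001 0; 0 0.5 -3.5 0.032 0 0.001 0; 0 0.5 -3.5 0.032 0 0.001 0; 0 0.5 -3.5 0.032 0 0.001 0; 0 0.5 -3.5 0.032 0 0 0"

```text
t: 9.1
eef_pos: [486.8, 2.6, 23.0]
tcp_rot: [-0.746, 1.553, 3.133]
ft_force: [-5.5, -4.4, 4.9]
opening: 0.004
```

Run:
```python
from h import *
show();tiltfix();push(4)
```

```text
t 9.1 track [-87.71  76.29  22.95   0.59] F [-5.52 -4.4   4.94] tooldown [-1.790e-02  2.000e-04 -9.998e-01] q [-0.13  0.61  2.05 -0.    0.5   0.71] op 0.004
Fpush 7.05
tilt rotvec tool [0.     0.0132 0.0122]
s 100.5 off 4.07
-1.5 2.9 -5.1 -0.029 0 0 0; -0.0 -0.7 -4.0 0.036 0 0 0; -0.0 -0.7 -4.0 0.036 0 0 0; -0.0 -0.7 -4.0 0.036 0 0 0; -0.0 -0.7 -4.0 0.036 0 0 0; -0.0 -0.7 -4.0 0.036 0 0 0; -0.0 -0.7 -4.0 0.036 0 0 0; -0.0 -0.7 -4.0 0.036 0 0 0
```

Emit:
servo_tool --steps "-0.5 0 1.5 0 0.005 0.005 0; -1.5 0 1 0 0.006 0.006 0; -1.5 0 0 0 0.005 0.005 0; -1 1 0 0 0 0 0; 0 1 0 0 0 0 0; 0 1 0 0 0 0 0; 0 0 0 0 0 0 0; 0 0 0 0 0 0 0"

```text
t: 9.9
eef_pos: [486.1, -0.9, 27.5]
tcp_rot: [2.396, 1.565, -0.005]
ft_force: [-0.1, -0.7, 1.3]
opening: 0.003
```

Run:
```python
from h import *
show();tiltfix();push(4,z=26)
```

```text
t 9.9 track [-88.82  72.93  27.53   0.6 ] F [-0.1  -0.71  1.3 ] tooldown [ 0.0054 -0.     -1.    ] q [-0.14  0.59  2.07  0.    0.48  0.69] op 0.003
Fpush 0.55
tilt rotvec tool [ 0.     -0.004  -0.0037]
s 97.3 off 2.75
1.5 1.6 -4.7 -0.054 0 0 0; -0.0 -0.7 -4.0 0.036 0 0 0; -0.0 -0.7 -4.0 0.036 0 0 0; -0.0 -0.7 -4.0 0.036 0 0 0; -0.0 -0.7 -4.0 0.036 0 0 0; -0.0 -0.7 -4.0 0.036 0 0 0; -0.0 -0.7 -4.0 0.036 0 0 0; -0.0 -0.7 -4.0 0.036 0 0 0
```

Emit:
servo_tool --steps "0 1 -3 0 0 0 0; 0 1 -3.5 0 0 0 0; 0 0.5 -3.5 0.02 0.001 0.001 0; 0 0.3 -3.5 0.032 0.001 0.001 0; -0.1 0.3 -3.5 0.032 0.001 0.001 0; -0.1 0.3 -3.5 0.032 0.001 0.001 0; -0.1 0.3 -3.5 0.032 0.001 0.001 0; -0.1 0.3 -3.5 0.032 0.001 0.001 0"

```text
t: 10.7
eef_pos: [504.1, 14.1, 27.1]
tcp_rot: [-0.325, 1.566, -2.91]
ft_force: [-6.7, -1.5, 3.2]
opening: 0.004
```

Run:
```python
from h import *
show();tiltfix();push(4,z=26)
```

```text
t 10.7 track [-68.88  85.14  27.12   0.41] F [-6.74 -1.46  3.21] tooldown [-0.0042 -0.001  -1.    ] q [-0.1   0.61  2.02 -0.    0.52  0.91] op 0.004
Fpush 6.5
tilt rotvec tool [0.     0.0041 0.0014]
s 119.7 off 2.66
1.1 -3.6 -3.3 -0.035 0 0 0; -0.0 -0.7 -4.0 0.036 0 0 0; -0.0 -0.7 -4.0 0.036 0 0 0; -0.0 -0.7 -4.0 0.036 0 0 0; -0.0 -0.7 -4.0 0.036 0 0 0; -0.0 -0.7 -4.0 0.036 0 0 0; -0.0 -0.7 -4.0 0.036 0 0 0; -0.0 -0.7 -4.0 0.036 0 0 0
```

Emit:
servo_tool --steps "0.1 -0.7 -3.5 0 0.001 0.001 0; 0.1 -0.7 -3.5 0.015 0.001 0.001 0; 0 -0.7 -3.5 0.03 0.001 0.001 0; 0 -0.7 -3.5 0.032 0.001 0.001 0; 0 -0.6 -3.5 0.032 0.001 0.001 0; 0 -0.6 -3.5 0.032 0.001 0.001 0; 0 -0.6 -3.5 0.032 0.001 0.001 0; 0 -0.6 -3.5 0.032 0.001 0.001 0"

```text
t: 11.5
eef_pos: [520.5, 32.6, 25.9]
tcp_rot: [0.078, 1.558, -2.718]
ft_force: [-4.9, -3.9, 2.7]
opening: 0.004
```

Run:
```python
from h import *
show();tiltfix();push(4,z=26)
```

```text
t 11.5 track [-49.93 101.07  25.87   0.2 ] F [-4.92 -3.92  2.74] tooldown [-0.0117 -0.0053 -0.9999] q [-0.06  0.63  1.97 -0.01  0.56  1.17] op 0.004
Fpush 5.95
tilt rotvec tool [ 0.      0.0128 -0.001 ]
s 144.0 off 0.55
-0.1 -0.4 -4.1 -0.026 0 0 0; -0.0 -0.7 -4.0 0.036 0 0 0; -0.0 -0.7 -4.0 0.036 0 0 0; -0.0 -0.7 -4.0 0.036 0 0 0; -0.0 -0.7 -4.0 0.036 0 0 0; -0.0 -0.7 -4.0 0.036 0 0 0; -0.0 -0.7 -4.0 0.036 0 0 0; -0.0 -0.1 -4.0 0.007 0 0 0
```

Emit:
servo_tool --steps "-0.1 -0.2 -3.5 0 0.006 0 0; -0.1 -0.2 -3.5 0.02 0.004 0 0; -0.1 -0.2 -3.5 0.032 0.003 0 0; -0.1 -0.2 -3.5 0.032 0.002 0 0; -0.1 -0.2 -3.5 0.032 0.001 0 0; -0.1 -0.2 -3.5 0.032 0.001 0 0; -0.1 -0.2 -3.5 0.032 0.001 0 0; -0.1 -0.1 -3.5 0.02 0.001 0 0"

```text
t: 12.3
eef_pos: [540.5, 42.1, 25.2]
tcp_rot: [-0.103, 1.557, -3.107]
ft_force: [-4.9, -1.5, 3.5]
opening: 0.009
```

Run:
```python
from h import *
show();tiltfix();push(4,z=26);snap("c")
```

```text
t 12.3 track [-2.8830e+01  1.0763e+02  2.5190e+01 -1.0000e-02] F [-4.87 -1.52  3.53] tooldown [-1.380e-02 -5.000e-04 -9.999e-01] q [-0.04  0.65  1.92 -0.    0.59  1.39] op 0.009
Fpush 5.03
tilt rotvec tool [0.     0.0137 0.0014]
s 165.7 off 0.75
-0.8 -1.7 -3.7 -0.036 0 0 0; -0.0 -0.5 -4.0 0.028 0 0 0; -0.0 -0.0 -4.0 -0.000 0 0 0; -0.0 -0.0 -4.0 -0.000 0 0 0; -0.0 -0.0 -4.0 -0.000 0 0 0; -0.0 -0.0 -4.0 -0.000 0 0 0; -0.0 -0.0 -4.0 -0.000 0 0 0; -0.0 -0.0 -4.0 -0.000 0 0 0
```

View pics/scene_cc.png

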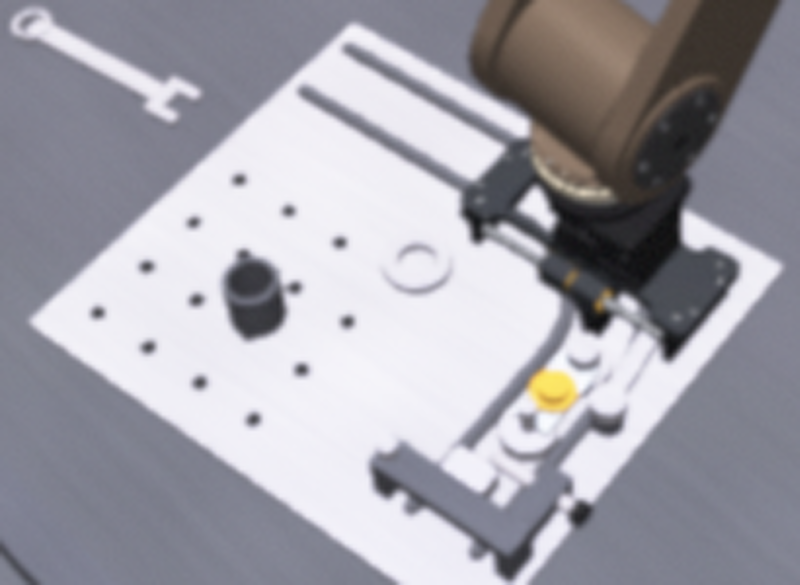

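Emit:
servo_tool --steps "-0.2 -0.3 -3 -0.005 0.006 0.001 0; -0.2 -0.3 -3 0 0.005 0 0; -0.1 -0.3 -3 0 0.004 0 0; -0.1 -0.3 -3 0 0.003 0 0; -0.1 -0.2 -3 0 0.002 0 0; -0.1 -0.2 -3 0 0.002 0 0; -0.1 -0.2 -3 0 0.002 0 0; -0.1 -0.2 -3 0 0.002 0 0"

```text
t: 13.2
eef_pos: [559.0, 46.5, 24.6]
tcp_rot: [-1.371, 1.57, 1.922]
ft_force: [-5.8, -2.8, 3.7]
opening: 0.006
```

Run:
```python
from h import *
show();tiltfix()
```

```text
t 13.2 track [-9.9100e+00  1.0929e+02  2.4580e+01  1.0000e-02] F [-5.78 -2.78  3.71] tooldown [-2.e-04  5.e-04 -1.e+00] q [-0.03  0.66  1.88  0.    0.6   1.38] op 0.006
Fpush 6.13
tilt rotvec tool [0.     0.0001 0.0005]
```

Emit:
servo_tool --steps "-0.3 -0.1 -1.6 0.003 0.001 0 0; -0.3 0 -1.6 0 0.001 0 0; -0.2 0 -1.6 0 0.001 0 0; -0.2 0 -1.6 0 0.001 0 0; -0.2 0 -1.6 0 0.001 0 0; -0.1 0 -1.6 0 0.001 0 0; -0.1 0 -1.6 0 0.001 0 0; -0.1 0 -1.6 0 0.001 0 0"

```text
t: 14.0
eef_pos: [567.1, 47.7, 24.5]
tcp_rot: [-0.241, 1.567, 3.056]
ft_force: [-4.4, -2.5, 3.1]
opening: 0.004
```

Run:
```python
from h import *
show();tiltfix()
```

```text
t 14.0 track [-1.6700e+00  1.0928e+02  2.4540e+01  1.0000e-02] F [-4.41 -2.46  3.13] tooldown [-3.9e-03  3.0e-04 -1.0e+00] q [-0.03  0.67  1.86  0.    0.62  1.38] op 0.004
Fpush 4.73
tilt rotvec tool [0.     0.0038 0.0009]
```

Origin ≈ 52; catch zone begins from here. Continue in small steps.

Emit:
servo_tool --steps "-0.3 -0.1 -1.6 0.002 0.002 0 0; -0.3 0 -1.6 0 0.002 0 0; -0.2 0 -1.6 0 0.001 0 0; -0.2 0 -1.6 0 0.001 0 0; -0.2 0 -1.6 0 0.001 0 0; -0.2 0 -1.6 0 0.001 0 0; -0.2 0 -1.6 0 0.001 0 0; -0.2 0 -1.6 0 0.001 0 0"

```text
t: 14.8
eef_pos: [573.0, 49.4, 24.6]
tcp_rot: [-0.258, 1.56, 3.042]
ft_force: [-10.7, -5.6, 5.7]
opening: 0.003
```

Run:
```python
from h import *
show();tiltfix();snap("d")
```

```text
t 14.8 track [4.4400e+00 1.1012e+02 2.4640e+01 1.0000e-02] F [-10.73  -5.55   5.66] tooldown [-0.0109  0.0011 -0.9999] q [-0.03  0.68  1.84  0.    0.64  1.38] op 0.003
Fpush 11.47
tilt rotvec tool [0.     0.0106 0.0028]
```

View pics/scene_dc.png

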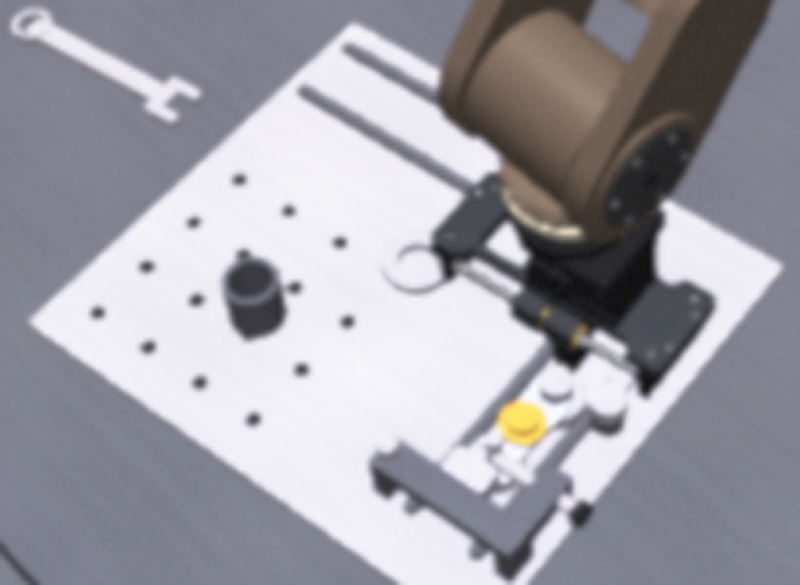

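View pics/top_dc.png

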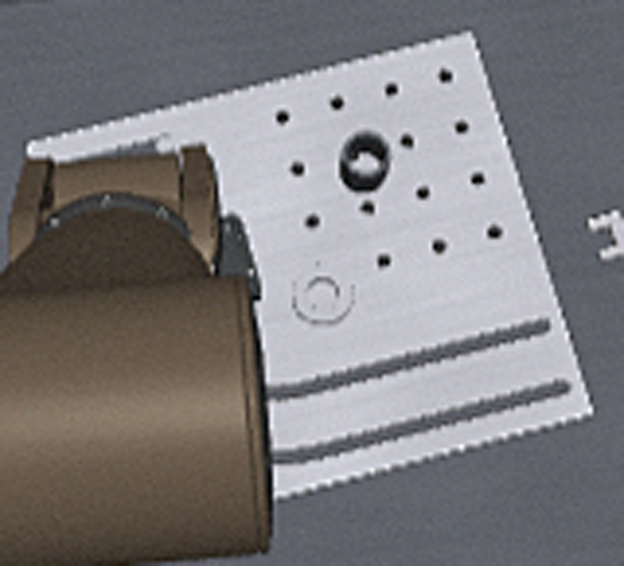

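Emit:
servo_tool --steps "-0.3 0.1 -1.7 0.002 0.004 0.001 0; -0.3 0.1 -1.7 0 0.003 0.001 0; -0.2 0.1 -1.7 0 0.002 0 0; -0.2 0.1 -1.7 0 0.002 0 0; -0.2 0.1 -1.7 0 0.002 0 0; -0.2 0.1 -1.7 0 0.002 0 0; -0.2 0.1 -1.7 0 0.002 0 0; -0.2 0.1 -1.7 0 0.002 0 0"

```text
t: 15.7
eef_pos: [574.8, 49.5, 24.8]
tcp_rot: [-0.188, 1.551, 3.115]
ft_force: [-9.6, -3.7, 4.0]
opening: 0.005
```

Run:
```python
from h import *
show();tiltfix()
```

```text
t 15.7 track [6.190e+00 1.100e+02 2.476e+01 2.000e-02] F [-9.58 -3.67  4.04] tooldown [-1.950e-02  5.000e-04 -9.998e-01] q [-0.03  0.68  1.83 -0.    0.66  1.38] op 0.005
Fpush 10.04
tilt rotvec tool [0.     0.0192 0.0036]
```

Emit:
servo_tool --steps "-0.2 0.1 -2 0.002 0.01 0.002 0; -0.2 0.1 -2 0 0.008 0.001 0; -0.2 0.1 -2 0 0.006 0 0; -0.2 0.1 -2 0 0.005 0 0; -0.2 0.1 -2 0 0.005 0 0; -0.2 0.1 -2 0 0.005 0 0; -0.2 0.1 -2 0 0.005 0 0; -0.2 0.1 -2 0 0.005 0 0"

```text
t: 16.5
eef_pos: [581.1, 50.4, 24.5]
tcp_rot: [-2.769, 1.562, 0.536]
ft_force: [-6.8, -4.3, 1.3]
opening: 0.004
```

Run:
```python
from h import *
show();tiltfix()
```

```text
t 16.5 track [1.2530e+01 1.0995e+02 2.4500e+01 2.0000e-02] F [-6.77 -4.34  1.25] tooldown [ 0.0072  0.0043 -1.    ] q [-0.03  0.68  1.83  0.01  0.63  1.37] op 0.004
Fpush 7.38
tilt rotvec tool [ 0.     -0.0078  0.0031]
```

Emit:
servo_tool --steps "-0.2 0.1 -1.6 0.004 -0.002 0.001 0; -0.2 0.1 -1.6 0.003 -0.001 0.001 0; -0.1 0.1 -1.6 0.002 0.001 0.001 0; -0.1 0.1 -1.6 0 0.002 0 0; -0.1 0.1 -1.6 0 0.002 0 0; -0.1 0.1 -1.6 0 0.002 0 0; -0.1 0.1 -1.6 0 0.002 0 0; -0.1 0.1 -1.6 0 0.002 0 0"

```text
t: 17.3
eef_pos: [585.3, 51.1, 24.5]
tcp_rot: [-0.443, 1.565, 2.857]
ft_force: [-10.9, -4.2, 5.9]
opening: 0.005
```

Run:
```python
from h import *
show();tiltfix()
```

```text
t 17.3 track [1.6800e+01 1.1004e+02 2.4500e+01 1.0000e-02] F [-10.88  -4.23   5.9 ] tooldown [-0.0052  0.0015 -1.    ] q [-0.03  0.69  1.81  0.    0.65  1.38] op 0.005
Fpush 11.42
tilt rotvec tool [0.     0.0049 0.0023]
```

Emit:
servo_tool --steps "-0.2 0.1 -1.9 0.002 0.005 0.001 0; -0.2 0.1 -1.9 0 0.005 0.001 0; -0.2 0.1 -1.9 0 0.004 0 0; -0.2 0.1 -1.9 0 0.004 0 0; -0.2 0.1 -1.9 0 0.004 0 0; -0.2 0.1 -1.9 0 0.004 0 0; -0.2 0.1 -1.9 0 0.004 0 0; -0.2 0.1 -1.9 0 0.004 0 0"

```text
t: 18.1
eef_pos: [585.3, 51.1, 24.5]
tcp_rot: [-0.595, 1.564, 2.708]
ft_force: [-12.5, -3.9, 5.7]
opening: 0.002
```

Run:
```python
from h import *
show();tiltfix();snap("e")
```

```text
t 18.1 track [1.681e+01 1.100e+02 2.454e+01 2.000e-02] F [-12.52  -3.89   5.67] tooldown [-0.0061  0.0028 -1.    ] q [-0.03  0.69  1.81  0.    0.65  1.38] op 0.002
Fpush 12.98
tilt rotvec tool [0.     0.0056 0.0038]
```

View pics/scene_ec.png

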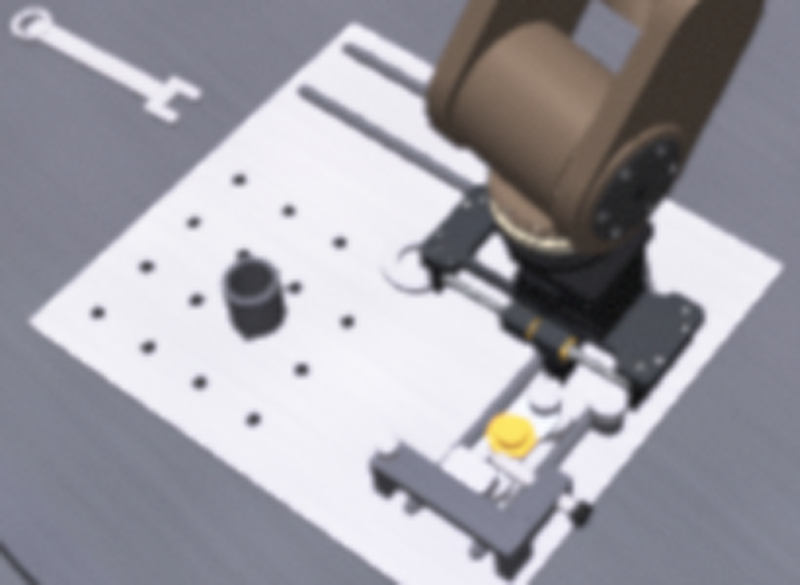

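Emit:
servo_tool --steps "-0.1 0 -1.8 0 0.004 0.001 0; -0.1 0 -2 0 0.004 0.001 0; -0.1 0 -2.2 0 0.004 0 0; -0.1 0 -2.4 0 0.004 0 0; -0.1 0 -2.5 0 0.004 0 0; -0.1 0 -2.5 0 0.004 0 0; -0.1 0 -2.5 0 0.004 0 0; -0.1 0 -2.5 0 0.004 0 0"

```text
t: 19.0
eef_pos: [585.3, 51.7, 24.2]
tcp_rot: [-0.357, 1.555, 2.951]
ft_force: [-14.1, -5.3, 8.5]
opening: 0.006
```

Run:
```python
from h import *
show();tiltfix()
```

```text
t 19.0 track [1.6860e+01 1.1065e+02 2.4190e+01 2.0000e-02] F [-14.06  -5.35   8.51] tooldown [-0.016   0.0031 -0.9999] q [-0.03  0.69  1.8   0.    0.67  1.37] op 0.006
Fpush 14.76
tilt rotvec tool [0.     0.0152 0.0057]
```

Emit:
servo_tool --steps "0 0 1 0 0 0 0; 0 0 2 0 0 0 0; 0 0 4 0 0 0 0; -2 0 6 0 0.004 0.002 0; -20 0 0 0 0.004 0.002 0; -25 0 0 0 0 0 0; -30 0 10 0 0 0 0; -30 0 20 0 0 0 0"

```text
t: 19.8
eef_pos: [542.8, 44.8, 131.8]
tcp_rot: [-0.317, 1.565, 2.993]
ft_force: [0.4, -0.5, 0.0]
opening: 0.004
```

Run:
```python
from h import *
show();tiltfix();snap("f")
```

```text
t 19.8 track [-2.6150e+01  1.0993e+02  1.3183e+02  2.0000e-02] F [ 0.4  -0.5   0.04] tooldown [-5.6e-03  8.0e-04 -1.0e+00] q [-0.04  0.48  1.84  0.    0.82  1.36] op 0.004
Fpush -0.31
tilt rotvec tool [0.     0.0054 0.0018]
```

View pics/scene_fc.png

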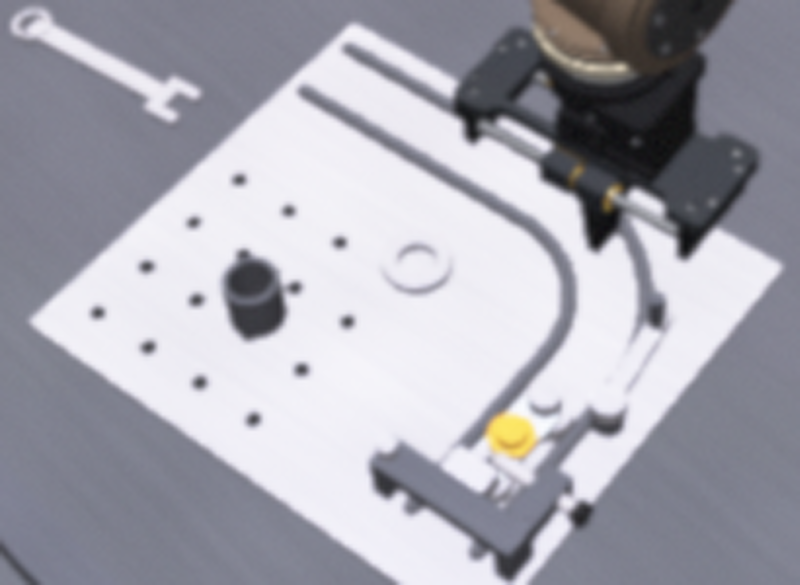

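Run:
```python
from h import *
from cell import get_calibration
c=get_calibration("scene")
for th in np.arange(-.1,.4,.05):
    H=T(P,[[18-70*np.cos(th),148-70*np.sin(th),z] for z in(68,36)])
    print(round(th,2),((proj(c,H)-[180,150])*[6*1,6]-[120*6,60*6]).round(0).tolist())
im=cv2.imread("pics/scene_f.png")[210:280,300:400];cv2.imwrite("pics/z2.png",cv2.resize(im,None,fx=6,fy=6,interpolation=cv2.INTER_CUBIC))
```

```text
-0.1 [[319.0, 111.0], [316.0, 151.0]]
-0.05 [[313.0, 106.0], [310.0, 146.0]]
0.0 [[307.0, 102.0], [304.0, 143.0]]
0.05 [[300.0, 99.0], [297.0, 139.0]]
0.1 [[293.0, 95.0], [290.0, 135.0]]
0.15 [[286.0, 92.0], [283.0, 132.0]]
0.2 [[279.0, 89.0], [276.0, 129.0]]
0.25 [[271.0, 87.0], [269.0, 127.0]]
0.3 [[264.0, 84.0], [262.0, 125.0]]
0.35 [[256.0, 82.0], [254.0, 123.0]]
```

View pics/z2.png

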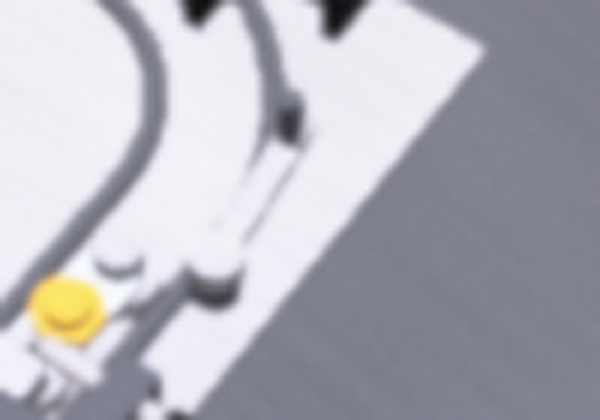

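```bash
cat >> h.py <<'E'
def kp(th,back=18.0,z=44):
    t=np.array([np.sin(th),-np.cos(th)]);H=np.array([18-70*np.cos(th),148-70*np.sin(th)])
    return [*(H-back*t),z,th]
def thnow(back=18.0):
    c,_=cur();S=np.arange(-.2,1.8,.002);X=np.array([kp(s,back)[:2] for s in S]);d=np.hypot(X[:,0]-c[0],X[:,1]-c[1]);i=d.argmin();return S[i],d[i]
E
python3 - <<'E'
from h import *
show();c,_=cur()
rows(interp(c,kp(.1,32,95),6))
E
```

```text
t 19.9 track [-2.6630e+01  1.0988e+02  1.3437e+02  2.0000e-02] F [-0.17  0.43  0.3 ] tooldown [-1.6e-03  6.0e-04 -1.0e+00] q [-0.04  0.48  1.84  0.    0.82  1.36] op 0.006
Fpush 0.09
6.6 -10.6 4.5 -0.013 0 0 0; 6.6 -10.7 4.3 -0.013 0 0 0; 6.6 -10.7 4.2 -0.013 0 0 0; 6.6 -10.8 4.0 -0.013 0 0 0; 6.6 -10.8 3.9 -0.013 0 0 0; 6.6 -10.9 3.8 -0.013 0 0 0
```

Emit:
servo_tool --steps "6.5 -10.5 4.5 -0.013 0 0 0; 6.5 -10.5 4.5 -0.013 0 0 0; 6.5 -10.5 4 -0.013 0 0 0; 6.5 -11 4 -0.013 0 0 0; 6.5 -11 4 -0.013 0 0 0; 6.5 -11 4 -0.013 0 0 0; 0 0 0 0 0 0 0; 0 0 0 0 0 0 0"

```text
t: 20.7
eef_pos: [499.7, 109.2, 88.4]
tcp_rot: [-0.289, 1.565, 3.108]
ft_force: [-0.1, 0.1, -0.2]
opening: 0.002
```

Run:
```python
from h import *
show();tiltfix();c,_=cur()
rows(interp(c,kp(.1,32,44),6))
```

```text
t 20.7 track [-5.9420e+01  1.7994e+02  8.8370e+01  1.1000e-01] F [-0.12  0.07 -0.15] tooldown [-5.9e-03  2.0e-04 -1.0e+00] q [0.09 0.51 1.96 0.   0.68 1.4 ] op 0.002
Fpush 0.1
tilt rotvec tool [0.     0.0057 0.0017]
7.4 1.3 -0.6 0.002 0 0 0; 7.4 1.3 -0.6 0.002 0 0 0; 7.4 1.3 -0.6 0.002 0 0 0; 7.4 1.3 -0.6 0.002 0 0 0; 7.4 1.3 -0.6 0.002 0 0 0; 7.4 1.3 -0.6 0.002 0 0 0
```

Emit:
servo_tool --steps "7 1 -0.5 0 0.003 0.001 0; 7 1 -0.5 0 0.003 0.001 0; 7 1 -0.5 0 0 0 0; 7 1 -0.5 0 0 0 0; 7 1 -0.5 0 0 0 0; 5 0 -0.5 0 0 0 0; 2 0 0 0 0 0 0; 0 0 0 0 0 0 0"

```text
t: 21.5
eef_pos: [505.5, 103.4, 42.5]
tcp_rot: [2.757, 1.569, -0.131]
ft_force: [0.6, 0.4, -0.4]
opening: 0.001
```

Run:
```python
from h import *
show();tiltfix();c,_=cur()
rows(interp(c,kp(.1,18,45),8));snap("g")
```

```text
t 21.5 track [-5.4570e+01  1.7334e+02  4.2550e+01  1.1000e-01] F [ 0.58  0.36 -0.39] tooldown [ 2.e-03 -3.e-04 -1.e+00] q [ 0.07  0.59  1.98 -0.    0.57  1.39] op 0.001
Fpush -0.65
tilt rotvec tool [ 0.     -0.0018 -0.0007]
-0.3 1.8 0.1 0.001 0 0 0; -0.3 1.8 0.1 0.001 0 0 0; -0.3 1.8 0.1 0.001 0 0 0; -0.3 1.8 0.0 0.001 0 0 0; -0.3 1.8 0.0 0.001 0 0 0; -0.3 1.8 0.0 0.001 0 0 0; -0.3 1.8 0.0 0.001 0 0 0; -0.3 1.8 0.0 0.001 0 0 0
```

View pics/scene_gc.png

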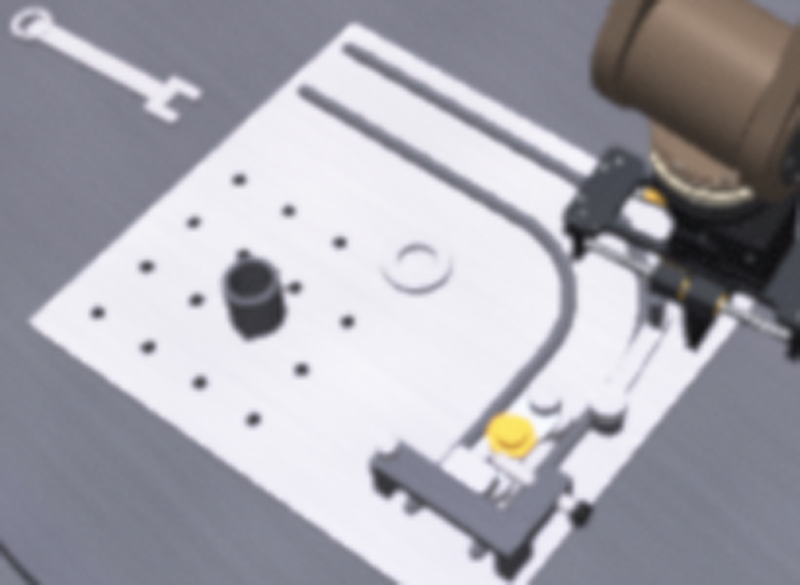

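Emit:
servo_tool --steps "-0.5 2 0 0 -0.001 0 0; -0.5 2 0 0 0 0 0; -0.3 2 0 0 0 0 0; -0.2 2 0 0 0 0 0; 0 2 0 0 0 0 0; 0 2 0 0 0 0 0; 0 2 0 0 0 0 0; 0 2 0 0 0 0 0"

```text
t: 22.4
eef_pos: [510.4, 86.8, 45.7]
tcp_rot: [2.772, 1.567, -0.115]
ft_force: [0.1, -0.5, -0.7]
opening: 0.004
```

```bash
cat >> h.py <<'E'
def swing(dth,n=8,z=45):
    th,d=thnow();print('th',round(th,3),'off',round(d,2));rows([kp(th+dth*i,18,z) for i in range(1,n+1)])
E
python3 - <<'E'
from h import *
show();tiltfix();swing(.06)
E
```

```text
t 22.4 track [-5.2140e+01  1.5621e+02  4.5650e+01  1.1000e-01] F [ 0.07 -0.47 -0.73] tooldown [ 3.4e-03 -4.0e-04 -1.0e+00] q [ 0.04  0.59  1.98 -0.    0.57  1.36] op 0.004
Fpush 0.05
tilt rotvec tool [ 0.     -0.0032 -0.0012]
th 0.136 off 1.66
0.7 3.9 2.5 -0.088 0 0 0; -0.0 4.2 1.0 -0.060 0 0 0; -0.0 4.2 1.0 -0.060 0 0 0; -0.0 4.2 1.0 -0.060 0 0 0; -0.0 4.2 1.0 -0.060 0 0 0; -0.0 4.2 1.0 -0.060 0 0 0; -0.0 4.2 1.0 -0.060 0 0 0; -0.0 4.2 1.0 -0.060 0 0 0
```

Emit:
servo_tool --steps "0.3 4 1.5 -0.07 -0.001 0 0; 0 4 1.2 -0.06 0 0 0; 0 4 1 -0.06 0 0 0; 0 4 1 -0.06 0 0 0; 0 4 1 -0.06 0 0 0; 0 4 1 -0.06 0 0 0; 0 4 1 -0.06 0 0 0; 0 4 1 -0.06 0 0 0"

```text
t: 23.2
eef_pos: [517.9, 53.8, 45.3]
tcp_rot: [2.439, 1.568, 0.06]
ft_force: [-0.2, 1.6, 0.0]
opening: 0.007
```

Run:
```python
from h import *
show();tiltfix();swing(.06);snap("i")
```

```text
t 23.2 track [-49.53 122.42  45.31   0.62] F [-0.15  1.6   0.03] tooldown [ 2.9e-03  2.0e-04 -1.0e+00] q [-0.02  0.59  1.97  0.    0.58  0.78] op 0.007
Fpush -1.0
tilt rotvec tool [ 0.     -0.0022 -0.0019]
th 0.614 off 0.07
0.3 4.2 1.0 -0.057 0 0 0; -0.0 4.2 1.0 -0.060 0 0 0; -0.0 4.2 1.0 -0.060 0 0 0; -0.0 4.2 1.0 -0.060 0 0 0; -0.0 4.2 1.0 -0.060 0 0 0; -0.0 4.2 1.0 -0.060 0 0 0; -0.0 4.2 1.0 -0.060 0 0 0; -0.0 4.2 1.0 -0.060 0 0 0
```

View pics/scene_ic.png

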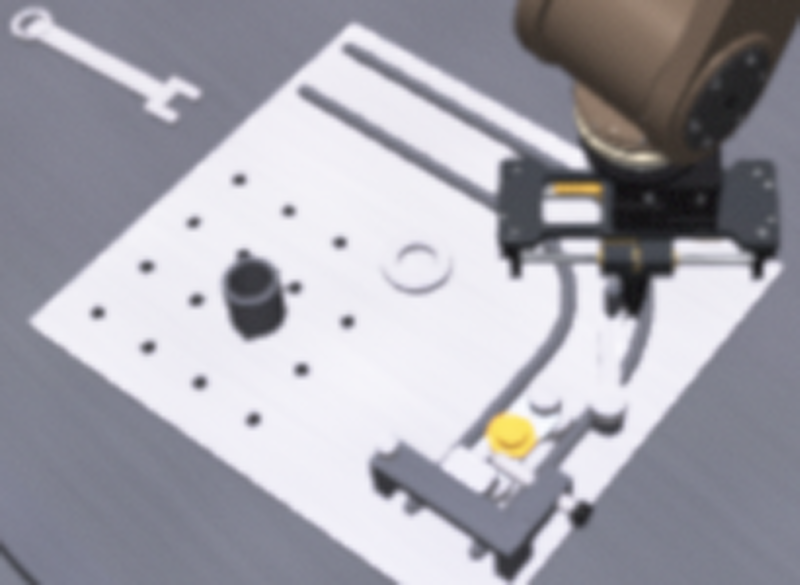

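Keeper is swinging with the finger. Continue.

Emit:
servo_tool --steps "0 4 1 -0.06 0 0 0; 0 4 1 -0.06 0 0 0; 0 4 1 -0.06 0 0 0; 0 4 1 -0.06 0 0 0; 0 4 1 -0.06 0 0 0; 0 4 1 -0.06 0 0 0; 0 4 1 -0.06 0 0 0; 0 4 1 -0.06 0 0 0"

```text
t: 24.1
eef_pos: [538.5, 29.8, 45.1]
tcp_rot: [-3.052, 1.57, 1.332]
ft_force: [-0.3, 0.3, 0.6]
opening: 0.007
```

Run:
```python
from h import *
show();tiltfix();swing(.05)
```

```text
t 24.1 track [-32.56  95.69  45.07   1.1 ] F [-0.34  0.33  0.59] tooldown [ 2.e-04  8.e-04 -1.e+00] q [-0.07  0.61  1.92  0.    0.61  0.26] op 0.007
Fpush -0.2
tilt rotvec tool [ 0.     -0.0008  0.0001]
th 1.054 off 0.47
0.1 3.6 0.5 -0.007 0 0 0; -0.0 3.5 0.8 -0.050 0 0 0; -0.0 3.5 0.8 -0.050 0 0 0; -0.0 3.5 0.8 -0.050 0 0 0; -0.0 3.5 0.8 -0.050 0 0 0; -0.0 3.5 0.8 -0.050 0 0 0; -0.0 3.5 0.8 -0.050 0 0 0; -0.0 3.5 0.8 -0.050 0 0 0
```

Emit:
servo_tool --steps "0 3.5 0.6 -0.02 0 0 0; 0 3.5 0.8 -0.05 0 0 0; 0 3.5 0.8 -0.05 0 0 0; 0 3.5 0.8 -0.05 0 0 0; 0 3.5 0.8 -0.05 0 0 0; 0 3 0.7 -0.045 0 0 0; 0 2.5 0.6 -0.04 0 0 0; 0 2 0.4 -0.03 0 0 0"

```text
t: 24.9
eef_pos: [561.6, 19.4, 44.8]
tcp_rot: [-1.828, 1.568, 2.888]
ft_force: [-0.2, -0.5, 0.7]
opening: 0.009
```

Run:
```python
from h import *
show();tiltfix();swing(.02)
```

```text
t 24.9 track [-11.25  82.07  44.79   1.43] F [-0.2  -0.53  0.67] tooldown [-2.9e-03  7.0e-04 -1.0e+00] q [-0.08  0.63  1.87  0.    0.65 -0.09] op 0.009
Fpush 0.52
tilt rotvec tool [ 0.     -0.0008  0.0029]
th 1.404 off 0.17
-0.2 1.3 0.5 0.004 0 0 0; -0.0 1.4 0.3 -0.020 0 0 0; -0.0 1.4 0.3 -0.020 0 0 0; -0.0 1.4 0.3 -0.020 0 0 0; -0.0 1.4 0.3 -0.020 0 0 0; -0.0 1.4 0.3 -0.020 0 0 0; -0.0 1.4 0.3 -0.020 0 0 0; -0.0 1.4 0.3 -0.020 0 0 0
```

Emit:
servo_tool --steps "0 1.4 0.3 -0.01 0 0 0; 0 1.4 0.3 -0.02 0 0 0; 0 1.4 0.2 -0.02 0 0 0; 0 1.4 0.2 -0.02 0 0 0; 0 1.4 0.2 -0.02 0 0 0; 0 1.4 0.1 -0.02 0 0 0; 0 1.4 0.1 -0.02 0 0 0; 0 1.4 0.1 -0.02 0 0 0"

```text
t: 25.7
eef_pos: [573.3, 18.5, 44.5]
tcp_rot: [-1.89, 1.567, 2.984]
ft_force: [-1.0, -1.2, 0.7]
opening: 0.003
```

Run:
```python
from h import *
show();tiltfix();swing(.02)
```

```text
t 25.7 track [ 0.26 79.54 44.54  1.59] F [-1.05 -1.21  0.66] tooldown [-3.7e-03  6.0e-04 -1.0e+00] q [-0.08  0.64  1.84  0.    0.67 -0.24] op 0.003
Fpush 1.03
tilt rotvec tool [ 0.     -0.0012  0.0036]
th 1.568 off 1.56
-0.5 0.9 1.9 -0.001 0 0 0; -0.0 1.4 0.3 -0.020 0 0 0; -0.0 1.4 0.3 -0.020 0 0 0; -0.0 1.4 0.3 -0.020 0 0 0; -0.0 1.4 0.3 -0.020 0 0 0; -0.0 1.4 0.3 -0.020 0 0 0; -0.0 1.4 0.3 -0.020 0 0 0; -0.0 1.4 0.3 -0.020 0 0 0
```

Emit:
servo_tool --steps "0 1 0.2 0.003 0 0.001 0; 0 1 0.2 0.002 0 0.001 0; 0 1 0.1 0 0 0.001 0; 0 1 0 0 0 0.001 0; 0 1 0 0 0 0.001 0; 0 1 0 0 0 0.001 0; 0 1 0 0 0 0.001 0; 0 1 0 0 0 0.001 0"

```text
t: 26.5
eef_pos: [576.8, 18.7, 44.4]
tcp_rot: [-1.932, 1.564, 2.937]
ft_force: [-6.0, -1.5, 4.7]
opening: 0.008
```

Run:
```python
from h import *
show();tiltfix()
```

```text
t 26.5 track [ 3.68 79.24 44.37  1.58] F [-5.98 -1.54  4.72] tooldown [-0.0069  0.0014 -1.    ] q [-0.08  0.65  1.82  0.    0.68 -0.24] op 0.008
Fpush 0.59
tilt rotvec tool [ 0.     -0.0025  0.0066]
```

Emit:
servo_tool --steps "0 1.2 0 0 0 0.002 0; 0 1.2 0 0 0 0.002 0; 0 1.2 0 0 0 0.002 0; 0 1.2 0 0 0 0.002 0; 0 1.2 0 0 0 0.002 0; 0 1.2 0 0 0 0.002 0; 0 1.2 0 0 0 0.002 0; 0 1.2 0 0 0 0.002 0"

```text
t: 27.3
eef_pos: [576.7, 18.8, 44.4]
tcp_rot: [-1.96, 1.558, 2.909]
ft_force: [-7.3, -2.9, 4.7]
opening: 0.001
```

Run:
```python
from h import *
show();tiltfix();snap("j")
```

```text
t 27.3 track [ 3.62 79.33 44.37  1.58] F [-7.34 -2.94  4.66] tooldown [-0.0123  0.0029 -0.9999] q [-0.08  0.65  1.82  0.    0.69 -0.24] op 0.001
Fpush 1.76
tilt rotvec tool [ 0.     -0.0048  0.0117]
```

View pics/scene_jc.png

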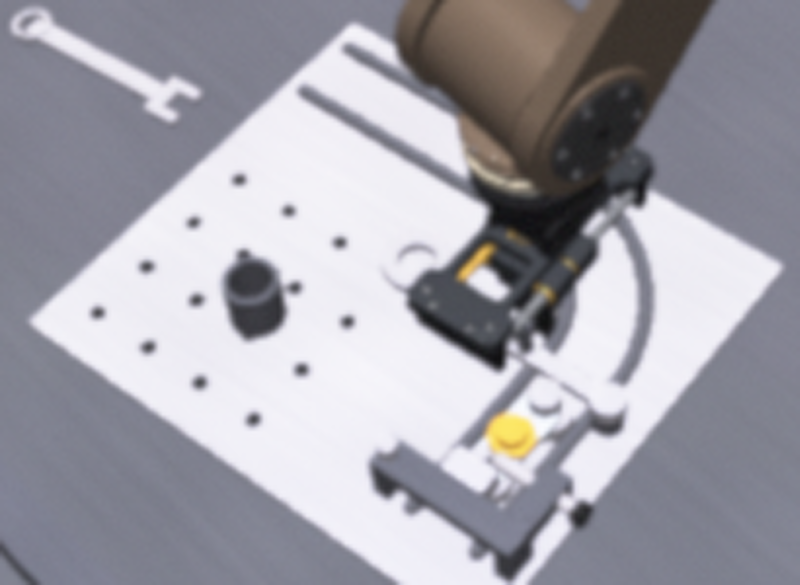

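Emit:
servo_tool --steps "0 -1 0 0 0 0 0; 0 -2 0 0 0 0 0; 0 -4 0 0 0 0.006 0; 0 -6 0 0 0 0.006 0; -20 -5 0 0 0 0 0; -30 -20 0 0 0 0 0; -30 -40 0 0 0 0 0; -30 -40 0 0 0 0 0"

```text
t: 28.2
eef_pos: [457.0, -0.2, 153.2]
tcp_rot: [-3.078, 1.565, 1.791]
ft_force: [0.5, -0.5, 0.9]
opening: 0.007
```

Emit:
servo_tool --steps "-20 -30 35 0 0 0 0; -20 -10 40 0 0 0 0; -10 0 40 0 0 0 0; 0 0 40 0 0 0 0; 0 0 40 0 0 0 0; 0 0 20 0 0 0 0; 0 0 0 0 0 0 0; 0 0 0 0 0 0 0"

```text
t: 29.0
eef_pos: [444.3, -224.7, 208.1]
tcp_rot: [1.575, 1.561, 0.162]
ft_force: [-0.1, -0.1, -0.2]
opening: 0.003
```

Run:
```python
from h import *
from cell import get_calibration
show();snap("k")
c=get_calibration("scene")
for th in(1.4,1.5,1.57,1.65):
    H=T(P,[[18-70*np.cos(th),148-70*np.sin(th),z] for z in(68,36)]);print(th,((proj(c,H)-[180,150])*3.9).round(0).tolist())
```

```text
t 29.0 track [-162.65 -142.41  208.12    1.58] F [-0.11 -0.09 -0.18] tooldown [ 0.0092  0.0015 -1.    ] q [-0.6   0.32  1.88  0.01  0.94 -0.77] op 0.003
Fpush 0.07
1.4 [[535.0, 308.0], [535.0, 334.0]]
1.5 [[527.0, 315.0], [528.0, 341.0]]
1.57 [[523.0, 319.0], [524.0, 345.0]]
1.65 [[518.0, 325.0], [519.0, 351.0]]
```

View pics/scene_kc.png

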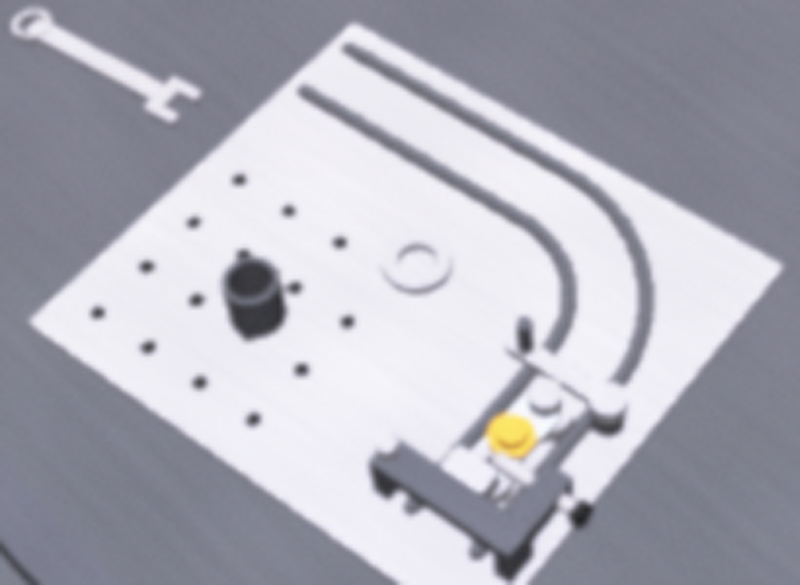

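View pics/top_kc.png

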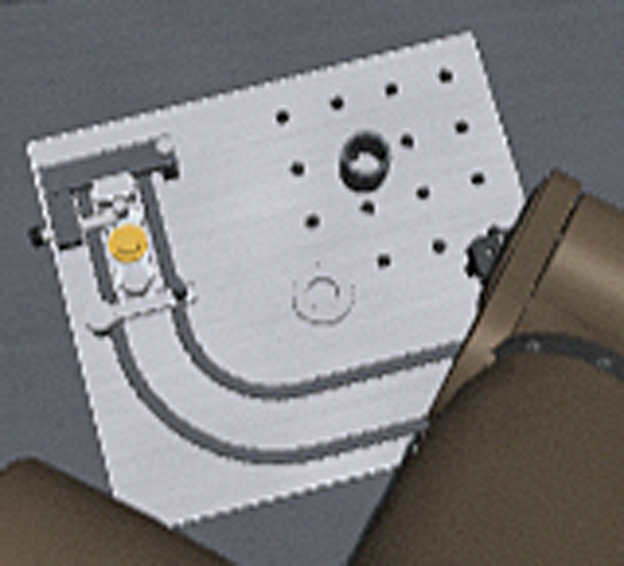

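Run:
```python
import cv2
a=cv2.imread("pics/top_k.png")[145:200,262:312];b=cv2.imread("pics/scene_k.png")[240:300,270:340]
a=cv2.resize(a,(390,430),interpolation=cv2.INTER_CUBIC);b=cv2.resize(b,(400,343),interpolation=cv2.INTER_CUBIC)
b=cv2.copyMakeBorder(b,0,87,0,0,0);cv2.imwrite("pics/z3.png",cv2.hconcat([a,b]))
```

```text
(no output)
```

View pics/z3.png

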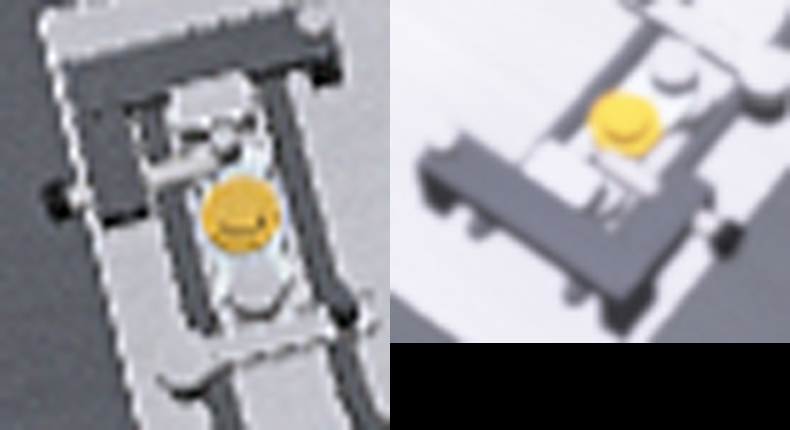

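```bash
python3 -c "
from cell import order
print(order.job_done())"
```

```text
the job is handed in; nothing more can be done
None
```

The carrier is pushed home against the stop, the keeper bar is shut behind it, and I handed the job in at about 29 s.

**Carrier:** I pushed it by its rear boss with shut fingers. Force was 3 to 9 N along the guide and round the corner. At the catch it rose to about 11.5 N, then fell to about 7 N as the pin passed.

It came up hard at roughly 71 mm beyond corner_out, with only about 0.05 mm more movement when I pressed to about 15 N. After I backed off, the camera showed it had stayed there, with the pin on the far side of the plunger.

**Keeper:** I swung it by the handle until it met its end stop, with no further movement at about 7 to 8 N. In the last picture the handle sits where the model puts it at 1.57 rad.

**Final state:** The robot was clear of everything and the last force reading was near zero. The ring, pipe stub and wrench look unmoved in the last pictures.

**Checks that disagreed or stayed uncertain:**
- **First carrier position:** the two cameras disagreed by about 7 mm across the guide; contact with the boss agreed with the top camera.
- **Tool drift:** in the corner the tool sank to about 23 mm, tilted 0.018 rad, and wandered up to about 4.5 mm off line. I backed off once and corrected it.
- **Keeper stop:** the tool stopped about 3.5 mm further on than I had assumed for the finger thickness. I relied on the camera for the angle.
- **Catch:** I could not read its joint directly, so the click is judged from the force drop and the picture.

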